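# Strip the hand capsule filler onto its drying pads

### The arm

A 7-joint arm with a two-finger parallel gripper is mounted at the origin on the work surface. World frame = base frame: x ahead of the robot, y to its left, z up, the work surface at z = 0. Lengths are in m, angles in rad, forces in N, time in s.
With the tool pointing down it reaches from about 0.425 to 0.825 m from the base axis. Payload 3.6 kg.
Tool frame: the origin (TCP) lies midway between the tips of the shut fingers; the grasp point (between the pads) lies 19 mm behind it (arm.grasp_offset is the z of the grasp point in the tool frame, in m); z points along the fingers, y is the line along which they close (so a half turn about z gives the same grasp; the last joint's range is limited). The gripper opens to 93 mm and grips with 3 to 60 N. Pads are 15 mm wide; open, the fingers measure 128 mm over their backs; the gripper's body (75 mm by 188 mm) begins 65 mm behind the grasp point.
Start: joints at [1.083, 0.615, -0.013, 1.423, 0.008, 1.103, -0.04], TCP at [0.289, -0.582, 0.219] pointing down, gripper open.
Joint ranges: [-3.12, 3.12], [-0.3, 2.06], [-1.34, 1.32], [0.26, 2.42], [-1.36, 4.5], [0.01, 1.98], [-2.84, 2.84]. Speed limits (rad/s): [2.79, 2.79, 3.14, 3.14, 3.14, 3.14, 3.14].

### API

Orientations are given as a unit quaternion [x, y, z, w].
In Python, from rig import arm gives the robot as it stands.
- The arm moves only by the tool drive_tool, never from a script. Its argument "rows" is a list of rows, each an object of numbers: "fingers": the gripper's target within -1 to 1 (shut at 1, half-way at 0, fully open at -1); "tx", "ty", "tz": the shift along the tool's x, y, z in m; "spin": the turn about the tool's z in degrees. A call has 1 to 12 rows; each row shifts and turns the commanded pose from where the row before left it, along the tool's axes as they then stand; what a row does not reach is not made up. A row lasts 1/12 s, in which the tool goes at most 41.7 mm and 7.16 degrees, less where a joint would pass 70% of its speed; a pose out of reach is approached as far as the arm can. A call is refused whole if a number of a shift passes 0.0417 or a number of a turn 7.16, either way. A call with a gripper value outside its range is refused whole. The fingers move at their own pace and stop on an object; the grip force is fixed at half the most. Time passes only in rows, so rows that do not move let the fingers close. It gives the time, the measured TCP pose, the force, the opening and the grip force at its end, in the units of the state.
- arm.observe(): the state, without advancing time (a new reading comes with each control period).
- arm.camera(name): name is "side" or "top" or "wrist"; returns a dict with "pixels" (480x640x3 uint8, red, green, blue), "z_map" (480x640 float32, m along the optical axis (not along the pixel's ray), 0 where there is no reading), "fov_y" (degrees; the focal length in pixels is half the picture's height over the tangent of half this angle, whatever the lens; pixels are square), "cx", "cy" (the principal point, pixels), "cam_to_world" (4x4, takes a point from camera to world coordinates). Camera axes: x right, y down, z forward; pixel columns grow to the right and rows downward; lengths in m; the calibration is good to about 2 mm. The wrist camera is an equidistant fisheye: a pixel r from the principal point sees the ray r / f radians off the axis. A picture is of the moment at which its call begins.
- arm.finish_job(): hands the job in; it is judged then, once.
The state is a dict: "t": time; "q": joint angles; "qvel": joint speeds; "effort": joint torques, N m; "tool_pos": TCP position; "ee_rot": TCP orientation; "wrist_force": force on the tool from outside, world axes, zero at the start; "torque": the same for the moment, N m; "width": finger opening in m; "grip_force": force on a finger pad.
Only numpy, scipy, OpenCV 4.12 (cv2) and the standard library are available. Lean on these libraries where they do the work, as an engineer would, in place of code of your own. Each camera call takes 0.05 s, during which the arm holds its last target. There are 200 camera calls.

### The job

The hand capsule filler stands stacked on the bench. Take the stack apart and set each of its four parts upright (same side up as now), centred and lined up, on the black drying pad cut to its own outline. Do not tip or drop any part, and leave the beaker and the jar standing where they are.

Things in the scene. Friction and masses are not known exactly. Their poses are not given: they have to be found in the camera images.
- tamper_mid (a point): Tamper, top of the stack, 60 mm high: a round steel disc 54 mm across and 8 mm thick with an upright black round knob on it, 26 mm across and 52 mm tall. Point on its axis, 30 mm above its underside (so on the knob; 22 mm above the disc's top). z up along the knob. About 150 g. Its pad is pad_round.
- capplate_mid (a point): Square aluminium plate with small dark holes, under the tamper: 62 x 62 mm, 22 mm thick. Point at its centre, 11 mm above its underside. x and y run parallel to its sides; z up. About 220 g. Its pad is pad_square.
- bodyplate_mid (a point): Long steel plate with half-round ends and small dark holes, under the square plate: 106 mm long along its x, 56 mm wide along its y (straight sides over the middle 50 mm), 22 mm thick. Point at its centre, 11 mm above its underside; z up. About 300 g. Its pad is pad_oval.
- stand_mid (a point): Rectangular aluminium bar, the stand of the filler, bottom of the stack, on the bench: 140 mm long along its x, 50 mm wide along its y, 24 mm high. Point at its centre, 12 mm above its underside; z up. About 350 g. The long directions of stand and round-ended plate run the same way in the stack within some 3 degrees, the square plate's sides likewise.
- pad_round: Black rubber pad fixed to the bench, round, 62 mm across, 4 mm thick, flat top. Origin at the centre of its underside, on the bench.
- pad_square: Black rubber pad fixed to the bench, square, 70 x 70 mm, 4 mm thick, flat top. Origin at the centre of its underside; x and y parallel to its sides.
- pad_oval: Black rubber pad fixed to the bench, 114 mm long along its x with half-round ends, 64 mm wide, 4 mm thick, flat top. Origin at the centre of its underside.
- pad_long: Black rubber pad fixed to the bench, rectangle 148 mm long along its x and 58 mm wide, 4 mm thick, flat top, for the stand. Origin at the centre of its underside.
- beaker: Small open glass beaker, 52 mm across, 65 mm high, loose bystander. Origin at the centre of its underside.
- jar: Small amber jar with a white cap, 48 mm across, 62 mm high, loose bystander. Origin at the centre of its underside.
Not all that is in view belongs to the job. There is more than one size of the part that bears capplate_mid; the job needs the middle-sized.

How it is judged:
By the outcome, as a careful person would: the job done as asked, in the order asked, and still so for the second after the job is handed in, with the robot touching nothing.
It also fails if it takes over 128 s, if anything falls off the work surface, if the arm or the gripper's body presses on something with over 40 N, if the wrist force passes 120 N, or if a joint passes its speed limit or range.

## Working session

There is one attempt and no reset: what is moved stays moved. The work goes in short steps, Python scripts to look and compute and a tool call to move; the robot and the scene stay as the last step left them, time stands still between calls to the robot, and variables do not carry over. Pictures are saved under pics/ and viewed, at most 14 in all, crops included, and the job is handed in when it is done.

Besides the shell and the picture viewer there is one more tool, called in YAML: its name, and indented under it one key for each argument. drive_tool: Moves the arm, as the interface text tells. Its arguments: {"type":"object","properties":{"rows":{"type":"array","items":{"type":"object","properties":{"fingers":{"type":"number"},"tx":{"type":"number"},"ty":{"type":"number"},"tz":{"type":"number"},"spin":{"type":"number"}}}}},"required":["rows"]}

```bash
ls; mkdir -p pics
python3 - <<'E'
from rig import arm
import cv2,numpy as np
s=arm.observe();print(s)
for n in ["top","side"]:
    c=arm.camera(n);np.savez(f"{n}0.npz",**c)
    cv2.imwrite(f"pics/{n}0.png",c["pixels"][:,:,::-1]);print(n,c["fov_y"],c["cx"],c["cy"],c["cam_to_world"])
E
```

```text
pics
{'t': 0.0, 'q': array([ 1.08345136,  0.61590765, -0.01265221,  1.42490642,  0.00808664,
        1.10339023, -0.04040382]), 'qvel': array([-1.57864029e-04,  7.60443279e-04,  6.37842190e-05,  8.10153538e-04,
       -1.11497869e-03, -4.57007946e-04, -1.33546081e-03]), 'effort': array([-1.99481178e-04, -4.58933866e+01,  2.09142342e-01, -1.65743673e+01,
       -6.10072841e-02,  2.04150769e-02,  2.13174785e-04]), 'tool_pos': array([ 0.28873255, -0.5814613 ,  0.21748609]), 'ee_rot': array([ 9.73559370e-01,  2.28430541e-01, -2.94763319e-04, -1.24675677e-03]), 'wrist_force': array([-0.00741507, -0.48522487,  0.05476988]), 'torque': array([ 0.03875924, -0.00566809, -0.00102893]), 'grip_force': 0.0, 'width': 0.0928637382024416}
top 48.10793588163251 314.8441576856798 239.12247712857825 [[ 9.67330973e-04 -9.85963531e-01  1.66958017e-01  3.21935352e-01]
 [-9.99621283e-01 -5.54506246e-03 -2.69544693e-02  1.19167287e-02]
 [ 2.75019163e-02 -1.66868713e-01 -9.85595494e-01  1.06623720e+00]
 [ 0.00000000e+00  0.00000000e+00  0.00000000e+00  1.00000000e+00]]
side 54.59104447085628 317.46692728969913 232.46830551513307 [[-0.97617848 -0.13709149  0.16817104  0.32790635]
 [-0.21687339  0.5935082  -0.77505739  0.82617296]
 [ 0.00644288 -0.79306617 -0.60910142  0.74722245]
 [ 0.          0.          0.          1.        ]]
```

View pics/top0.png

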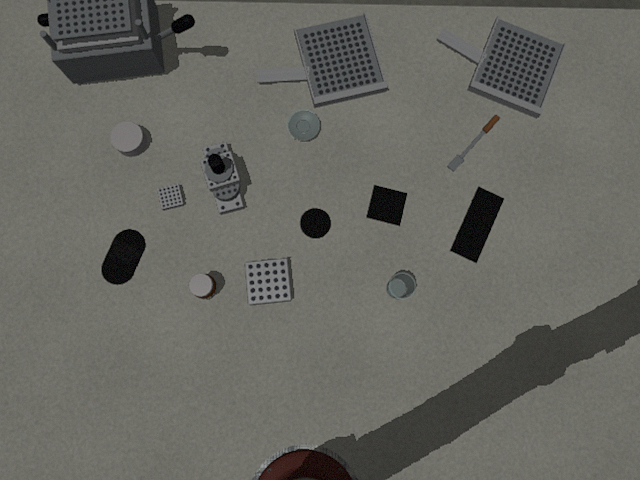

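View pics/side0.png

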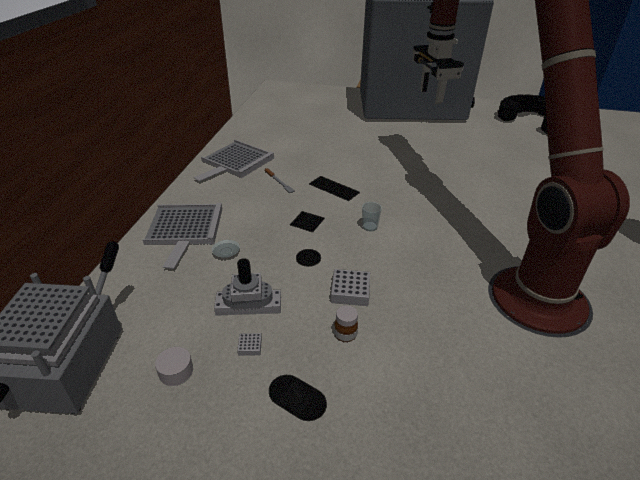

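The top view shows the stack at about (222,178). The pads are oval (124,257), round (315,222), square (387,205) and long (477,224). The jar is at (203,285), the beaker at (401,285), and two loose decoy plates at (171,197) and (268,281).

```bash
cat > h.py <<'E'
import numpy as np, cv2
from scipy.spatial.transform import Rotation as R
def focal(c): return 240/np.tan(np.radians(float(c["fov_y"]))/2)
def rays(c,uv,fish=False):
    uv=np.atleast_2d(uv).astype(float); f=focal(c); d=(uv-[float(c["cx"]),float(c["cy"])])/f
    if fish:
        r=np.linalg.norm(d,axis=1,keepdims=True)+1e-12
        d=np.hstack([d/r*np.sin(r),np.cos(r)])
    else: d=np.hstack([d,np.ones((len(d),1))])
    T=c["cam_to_world"]; return T[:3,3],d@T[:3,:3].T
def onplane(c,uv,z,fish=False):
    o,d=rays(c,uv,fish); return o+d*((z-o[2])/d[:,2])[:,None]
def cloud(c,fish=False):
    v,u=np.mgrid[:480,:640]; z=c["z_map"].ravel(); T=c["cam_to_world"]
    o,d=rays(c,np.c_[u.ravel(),v.ravel()],fish)
    k=d@T[:3,2]; P=o+d*(z/np.where(np.abs(k)<1e-6,1e-6,k))[:,None]; P[z==0]=np.nan
    return P.reshape(480,640,3)
def rect(P):
    "centre, sizes (mm), yaw of long side (deg)"
    (x,y),(a,b),t=cv2.minAreaRect((P[:,:2]*1000).astype(np.float32))
    if a<b:a,b,t=b,a,t+90
    return np.round([x,y,a,b,(t+90)%180-90],1)
def tool(s):
    M=R.from_quat(s["ee_rot"]).as_matrix()
    return s["tool_pos"],np.degrees(np.arctan2(M[1,1],M[0,1])),M
E
python3 - <<'E'
from h import *
s={'p':0}
M=R.from_quat([9.73559370e-01,2.28430541e-01,-2.94763319e-04,-1.24675677e-03]).as_matrix();print("tool axes\n",M.round(3))
c=dict(np.load("top0.npz"));g=c["pixels"].max(2)
n,l,st,ce=cv2.connectedComponentsWithStats((g<40).astype(np.uint8))
for i in range(1,n):
    if st[i,4]>300:
        m=(l==i).astype(np.uint8);k=max(cv2.findContours(m,0,1)[0],key=len)[:,0]
        P=onplane(c,k,.004);mo=cv2.moments((P[:,:2]*1e3).astype(np.float32));
        print(ce[i].round(1),st[i,4],rect(P),"cent",round(mo['m10']/mo['m00'],1),round(mo['m01']/mo['m00'],1))
P=cloud(c);Q=P[135:220,150:260].reshape(-1,3)
h,e=np.histogram(Q[:,2],np.arange(-.01,.14,.004));print([(round(a*1e3),b) for a,b in zip(e,h)])
for nm,(u0,u1,v0,v1) in dict(stack=(195,255,135,220),small=(150,192,175,215),big=(240,300,250,310),jar=(180,225,265,305),beaker=(375,425,262,305)).items():
    q=P[v0:v1,u0:u1].reshape(-1,3);
    for lo,hi in ([(.02,.027),(.043,.049),(.065,.071),(.073,.079),(.124,.132)] if nm=="stack" else [(.012,.08)]):
        w=q[(q[:,2]>lo)&(q[:,2]<hi)]
        if len(w)>5: print(nm,lo,len(w),rect(w),(np.median(w,0)*1e3).round(1))
E
```

```text
tool axes
 [[ 0.896  0.445 -0.001]
 [ 0.445 -0.896  0.002]
 [-0.    -0.003 -1.   ]]
[155.2  31.6] 341 [942.6 322.6 160.5  21.7  10.2] cent 950.6 323.4
[386.6 205. ] 1100 [ 573.2 -163.1   68.7   68.1  -14. ] cent 573.4 -163.1
[476.8 224.4] 1956 [ 535.3 -346.3  147.    57.   -25.7] cent 535.1 -346.5
[315.2 222.8] 694 [535.  -18.5  58.5  57.5 -89.7] cent 535.4 -17.8
[123.1 256.5] 1622 [465.6 361.  111.8  64.  -20.9] cent 465.5 361.3
[318.  467.4] 1241 [ 75.1  -6.8 160.7  53.2  89.6] cent 68.4 -25.7
[(-10, np.int64(5)), (-6, np.int64(682)), (-2, np.int64(4604)), (2, np.int64(1472)), (6, np.int64(55)), (10, np.int64(98)), (14, np.int64(341)), (18, np.int64(142)), (22, np.int64(292)), (26, np.int64(106)), (30, np.int64(21)), (34, np.int64(14)), (38, np.int64(13)), (42, np.int64(150)), (46, np.int64(214)), (50, np.int64(35)), (54, np.int64(14)), (58, np.int64(25)), (62, np.int64(56)), (66, np.int64(277)), (70, np.int64(110)), (74, np.int64(272)), (78, np.int64(69)), (82, np.int64(15)), (86, np.int64(6)), (90, np.int64(7)), (94, np.int64(10)), (98, np.int64(12)), (102, np.int64(9)), (106, np.int64(11)), (110, np.int64(10)), (114, np.int64(11)), (118, np.int64(10)), (122, np.int64(21)), (126, np.int64(121)), (130, np.int64(17)), (134, np.int64(0))]
stack 0.02 388 [624.  167.3 141.   53.5  15.6] [572.2 163.2  24.2]
stack 0.043 332 [625.  164.5 105.9  57.8  14. ] [590.7 164.2  46.4]
stack 0.065 338 [624.6 168.3  62.9  61.9  18.4] [612.6 157.9  68.2]
stack 0.073 336 [623.1 168.7  52.5  49.9 -63. ] [616.5 162.4  76.2]
stack 0.124 157 [624.2 168.7  24.3  24.3 -46.8] [623.8 168.7 127.7]
small 0.012 484 [584.9 273.4  45.8  44.6  15.2] [584.6 272.9  16.1]
big 0.012 1866 [415.3  75.5  83.2  83.1   6.1] [414.1  75.4  29.9]
jar 0.012 585 [403.9 195.9  45.2  45.1 -68.7] [402.6 193.1  61.9]
beaker 0.012 398 [ 403.7 -177.9   50.7   49.   -89.1] [ 406.4 -189.3   52.8]
```

drive_tool:
  rows:
    - {"tx":0.0264,"ty":-0.0218,"fingers":-1}
    - {"tx":0.0264,"ty":-0.0218}
    - {"tx":0.0264,"ty":-0.0218}
    - {"tx":0.0264,"ty":-0.0218}
    - {"tx":0.0264,"ty":-0.0218}
    - {"tx":0.0264,"ty":-0.0218}
    - {"tx":0.0264,"ty":-0.0218}
    - {"tx":0.0264,"ty":-0.0218}
    - {"tx":0.0264,"ty":-0.0218}
    - {"tx":0.0264,"ty":-0.0218}
    - {"tx":0.0264,"ty":-0.0218}
    - {"tx":0.0264,"ty":-0.0218}

```text
invalid input
```

drive_tool:
  rows:
    - {"tx":0.0264,"ty":-0.0218}
    - {"tx":0.0264,"ty":-0.0218}
    - {"tx":0.0264,"ty":-0.0218}
    - {"tx":0.0264,"ty":-0.0218}
    - {"tx":0.0264,"ty":-0.0218}
    - {"tx":0.0264,"ty":-0.0218}
    - {"tx":0.0264,"ty":-0.0218}
    - {"tx":0.0264,"ty":-0.0218}
    - {"tx":0.0264,"ty":-0.0218}
    - {"tx":0.0264,"ty":-0.0218}
    - {"tx":0.0264,"ty":-0.0218}
    - {"tx":0.0264,"ty":-0.0218}

```text
invalid input
```

drive_tool:
  rows:
    - {"spin":-7}
    - {"spin":-7}
    - {"spin":-7}
    - {"spin":-7}
    - {"spin":-7}
    - {"spin":-7}
    - {"spin":-7}
    - {"spin":-7}
    - {"spin":-7}
    - {"spin":-7}
    - {"spin":-7}
    - {"spin":-7}

```text
invalid input
```

drive_tool:
  rows:
    - {"spin":-7}
    - {"spin":-7}
    - {"spin":-7}
    - {"spin":-7}
    - {"spin":-7}
    - {"spin":-7}
    - {"spin":-7}
    - {"spin":-7}
    - {"spin":-7}
    - {"spin":-7}
    - {"spin":-7}
    - {"spin":-7}

```text
invalid input
```

Run:
```python
from rig import arm
from h import *
s=arm.observe();p,y,M=tool(s);print(s["t"],p,y,s["q"].round(2));print(M.round(3))
c=arm.camera("wrist");np.savez("w1.npz",**c);cv2.imwrite("pics/w1.png",c["pixels"][:,:,::-1]);print(c["cam_to_world"].round(3),c["fov_y"])
```

```text
0.1 [ 0.28875158 -0.58157048  0.21761462] -63.59269370799145 [ 1.08  0.62 -0.01  1.42  0.01  1.1  -0.04]
[[ 0.896  0.445 -0.001]
 [ 0.445 -0.896  0.002]
 [-0.    -0.002 -1.   ]]
[[ 0.445 -0.858 -0.259  0.36 ]
 [-0.896 -0.427 -0.126 -0.547]
 [-0.002  0.288 -0.958  0.384]
 [ 0.     0.     0.     1.   ]] 65.70646984690485
```

View pics/w1.png

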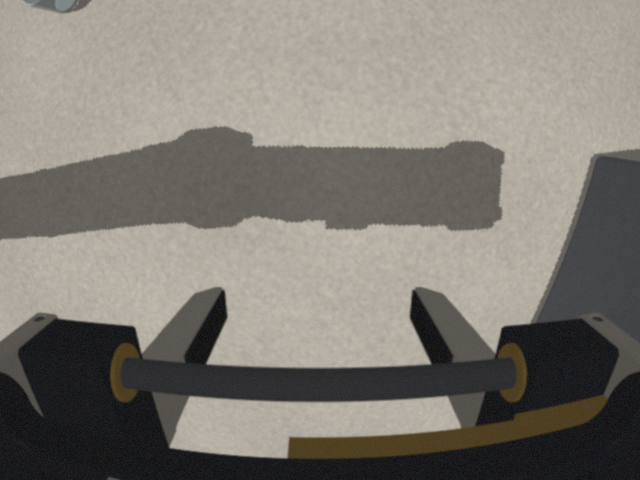

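The wrist view shows the fingers at about (215,320) and (425,320), bare bench under them, and a dark box at the right from (600,150). My moves were refused, probably because each row needs all five keys, so I'll send full rows.

drive_tool:
  rows:
    - {"tx":0.0264,"ty":-0.0218,"tz":0,"spin":0,"fingers":-1}
    - {"tx":0.0264,"ty":-0.0218,"tz":0,"spin":0,"fingers":-1}
    - {"tx":0.0264,"ty":-0.0218,"tz":0,"spin":0,"fingers":-1}
    - {"tx":0.0264,"ty":-0.0218,"tz":0,"spin":0,"fingers":-1}
    - {"tx":0.0264,"ty":-0.0218,"tz":0,"spin":0,"fingers":-1}
    - {"tx":0.0264,"ty":-0.0218,"tz":0,"spin":0,"fingers":-1}
    - {"tx":0.0264,"ty":-0.0218,"tz":0,"spin":0,"fingers":-1}
    - {"tx":0.0264,"ty":-0.0218,"tz":0,"spin":0,"fingers":-1}
    - {"tx":0.0264,"ty":-0.0218,"tz":0,"spin":0,"fingers":-1}
    - {"tx":0.0264,"ty":-0.0218,"tz":0,"spin":0,"fingers":-1}
    - {"tx":0.0264,"ty":-0.0218,"tz":0,"spin":0,"fingers":-1}
    - {"tx":0.0264,"ty":-0.0218,"tz":0,"spin":0,"fingers":-1}

```text
t: 1.15
tool_pos: [0.4567, -0.2053, 0.2186]
ee_rot: [0.974, 0.228, -0.0, -0.0]
wrist_force: [0.4, 0.1, -0.1]
width: 0.0928
grip_force: 0.0
```

drive_tool:
  rows:
    - {"tx":0.0264,"ty":-0.0218,"tz":0,"spin":0,"fingers":-1}
    - {"tx":0.0264,"ty":-0.0218,"tz":0,"spin":0,"fingers":-1}
    - {"tx":0.0264,"ty":-0.0218,"tz":0,"spin":0,"fingers":-1}
    - {"tx":0.0264,"ty":-0.0218,"tz":0,"spin":0,"fingers":-1}
    - {"tx":0.0264,"ty":-0.0218,"tz":0,"spin":0,"fingers":-1}
    - {"tx":0.0264,"ty":-0.0218,"tz":0,"spin":0,"fingers":-1}
    - {"tx":0.0264,"ty":-0.0218,"tz":0,"spin":0,"fingers":-1}
    - {"tx":0.0264,"ty":-0.0218,"tz":0,"spin":0,"fingers":-1}
    - {"tx":0.0264,"ty":-0.0218,"tz":0,"spin":0,"fingers":-1}
    - {"tx":0.0264,"ty":-0.0218,"tz":0,"spin":0,"fingers":-1}
    - {"tx":0.0264,"ty":-0.0218,"tz":0,"spin":0,"fingers":-1}
    - {"tx":0.0264,"ty":-0.0218,"tz":0,"spin":0,"fingers":-1}

```text
t: 2.15
tool_pos: [0.6241, 0.1697, 0.2183]
ee_rot: [0.974, 0.228, -0.0, 0.0]
wrist_force: [0.8, -0.8, -0.6]
width: 0.0927
grip_force: 0.0
```

drive_tool:
  rows:
    - {"tx":0,"ty":0,"tz":0,"spin":-7,"fingers":-1}
    - {"tx":0,"ty":0,"tz":0,"spin":-7,"fingers":-1}
    - {"tx":0,"ty":0,"tz":0,"spin":-7,"fingers":-1}
    - {"tx":0,"ty":0,"tz":0,"spin":-7,"fingers":-1}
    - {"tx":0,"ty":0,"tz":0,"spin":-7,"fingers":-1}
    - {"tx":0,"ty":0,"tz":0,"spin":-7,"fingers":-1}
    - {"tx":0,"ty":0,"tz":0,"spin":-7,"fingers":-1}
    - {"tx":0,"ty":0,"tz":0,"spin":-7,"fingers":-1}
    - {"tx":0,"ty":0,"tz":0,"spin":-7,"fingers":-1}
    - {"tx":0,"ty":0,"tz":0,"spin":-7,"fingers":-1}
    - {"tx":0,"ty":0,"tz":0,"spin":-7,"fingers":-1}
    - {"tx":0,"ty":0,"tz":0,"spin":-7,"fingers":-1}

```text
t: 3.15
tool_pos: [0.6236, 0.1679, 0.2182]
ee_rot: [0.568, 0.823, -0.0, -0.0]
wrist_force: [0.8, 0.4, 0.0]
width: 0.0931
grip_force: 0.0
```

drive_tool:
  rows:
    - {"tx":0,"ty":0,"tz":0,"spin":-7,"fingers":-1}
    - {"tx":0,"ty":0,"tz":0,"spin":-7,"fingers":-1}
    - {"tx":0,"ty":0,"tz":0,"spin":-7,"fingers":-1}
    - {"tx":0,"ty":0,"tz":0,"spin":-7,"fingers":-1}
    - {"tx":0,"ty":0,"tz":0,"spin":-7,"fingers":-1}
    - {"tx":0,"ty":0,"tz":0,"spin":-7,"fingers":-1}
    - {"tx":0,"ty":0,"tz":0,"spin":-7,"fingers":-1}
    - {"tx":0,"ty":0,"tz":0,"spin":-7,"fingers":-1}
    - {"tx":0,"ty":0,"tz":0,"spin":-7,"fingers":-1}
    - {"tx":0,"ty":0,"tz":0,"spin":-7,"fingers":-1}
    - {"tx":0,"ty":0,"tz":0,"spin":-7,"fingers":-1}
    - {"tx":0,"ty":0,"tz":0,"spin":-7,"fingers":-1}

```text
t: 4.15
tool_pos: [0.6237, 0.1677, 0.2182]
ee_rot: [-0.128, 0.992, -0.0, -0.0]
wrist_force: [-0.2, 0.8, -0.7]
width: 0.0929
grip_force: 0.0
```

```bash
cat > look.py <<'E'
import sys
from rig import arm
from h import *
def look(n):
    s=arm.observe();p,y,M=tool(s);print("t",round(s["t"],2),"p",(p*1e3).round(1),"yaw",round(y,2),"q",s["q"].round(2),"F",s["wrist_force"].round(1))
    c=arm.camera("wrist");np.savez(n+".npz",**c);cv2.imwrite(f"pics/{n}.png",c["pixels"][:,:,::-1]);return s,c
def levels(P,bands,xy,rad):
    q=P.reshape(-1,3);q=q[np.linalg.norm(q[:,:2]-xy,axis=1)<rad]
    for lo,hi in bands:
        w=q[(q[:,2]>lo)&(q[:,2]<hi)]
        if len(w)>20: print(lo,len(w),rect(w),"zmed",round(np.median(w[:,2])*1e3,1))
def togo(s,x,y,yaw):
    "tool-frame shift (mm) to world x,y (mm) and spin (deg, applied after) to tool-y yaw"
    p,a,M=tool(s);d=M.T@np.array([x-p[0]*1e3,y-p[1]*1e3,0]);print("togo tx,ty",d[:2].round(1),"spin",round(-((yaw-a+180)%360-180),2))
E
python3 - <<'E'
from look import *
s,c=look("w2")
levels(cloud(c,True),[(.02,.028),(.042,.050),(.064,.072),(.073,.080),(.124,.132)],[.624,.168],.09)
togo(s,624,168.4,106)
E
```

```text
t 4.15 p [623.7 167.7 218.2] yaw 104.72 q [ 0.16  0.74 -0.87  1.42  0.58  1.25  1.06] F [-0.2  0.8 -0.7]
0.02 1666 [624.1 166.2 140.7  49.6  15.6] zmed 24.3
0.042 1581 [624.4 163.9 105.8  56.5  11.3] zmed 46.4
0.064 1717 [624.1 165.5  63.1  61.7 -72. ] zmed 68.3
0.073 1739 [622.6 166.   52.8  50.2 -78.3] zmed 76.3
0.124 908 [624.5 166.4  25.1  24.6  29.2] zmed 128.2
togo tx,ty [-0.4  0.6] spin -1.28
```

View pics/w2.png

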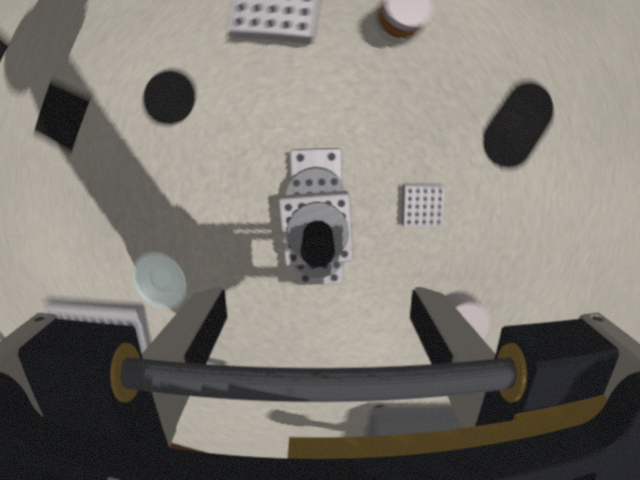

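The wrist view shows the stack centred at (318,220), knob at (318,243), with both fingers straddling it. I'll go down and close on the knob.

drive_tool:
  rows:
    - {"tx":0,"ty":0,"tz":0.0195,"spin":-1.3,"fingers":-1}
    - {"tx":0,"ty":0,"tz":0.0195,"spin":0,"fingers":-1}
    - {"tx":0,"ty":0,"tz":0.0195,"spin":0,"fingers":-1}
    - {"tx":0,"ty":0,"tz":0.0195,"spin":0,"fingers":-1}
    - {"tx":0,"ty":0,"tz":0.0195,"spin":0,"fingers":-1}
    - {"tx":0,"ty":0,"tz":0.0195,"spin":0,"fingers":-1}
    - {"tx":0,"ty":0,"tz":0.0195,"spin":0,"fingers":-1}
    - {"tx":0,"ty":0,"tz":0,"spin":0,"fingers":0.2}
    - {"tx":0,"ty":0,"tz":0,"spin":0,"fingers":0.3}
    - {"tx":0,"ty":0,"tz":0,"spin":0,"fingers":0.35}

```text
t: 5.03
tool_pos: [0.6245, 0.1687, 0.0832]
ee_rot: [-0.136, 0.991, 0.0, 0.001]
wrist_force: [-0.6, -0.0, 0.3]
width: 0.0774
grip_force: 0.0
```

Run:
```python
from look import *
s,c=look("w3");print(s["width"],s["grip_force"])
levels(cloud(c,True),[(.042,.050),(.064,.072),(.073,.080),(.124,.132)],[.624,.168],.09)
c=arm.camera("top");np.savez("t3.npz",**c)
```

```text
t 5.03 p [624.5 168.7  83.2] yaw 105.64 q [ 0.13  0.88 -0.79  1.56  0.71  1.    0.97] F [-0.6 -0.   0.3]
0.07741649335747659 0.0
0.042 3029 [610.6 175.4  95.7  51.3  51.1] zmed 46.5
0.064 4313 [624.2 165.2  62.5  62.5  18.3] zmed 68.3
0.073 4663 [621.2 165.6  53.5  47.6 -75. ] zmed 76.3
0.124 3650 [621.2 166.9 110.2  21.1 -74.7] zmed 128.1
```

drive_tool:
  rows:
    - {"tx":0,"ty":0,"tz":0,"spin":0,"fingers":1}
    - {"tx":0,"ty":0,"tz":0,"spin":0,"fingers":1}
    - {"tx":0,"ty":0,"tz":0,"spin":0,"fingers":1}
    - {"tx":0,"ty":0,"tz":0,"spin":0,"fingers":1}
    - {"tx":0,"ty":0,"tz":0,"spin":0,"fingers":1}
    - {"tx":0,"ty":0,"tz":0,"spin":0,"fingers":1}
    - {"tx":0,"ty":0,"tz":0,"spin":0,"fingers":1}
    - {"tx":0,"ty":0,"tz":0,"spin":0,"fingers":1}
    - {"tx":0,"ty":0,"tz":0,"spin":0,"fingers":1}
    - {"tx":0,"ty":0,"tz":0,"spin":0,"fingers":1}
    - {"tx":0,"ty":0,"tz":0,"spin":0,"fingers":1}
    - {"tx":0,"ty":0,"tz":0,"spin":0,"fingers":1}

```text
t: 6.13
tool_pos: [0.6239, 0.168, 0.0822]
ee_rot: [-0.137, 0.991, -0.0, 0.0]
wrist_force: [-0.5, -0.3, 1.0]
width: 0.0255
grip_force: 30.0
```

Run:
```python
from look import *
s,c=look("w4");print(s["width"],s["grip_force"])
P=cloud(c,True)
levels(P,[(.064,.072),(.073,.080)],[.624,.168],.09)
levels(P,[(.1265,.1295)],[.624,.168],.016)
togo(s,535.2,-18,106)
```

```text
t 6.13 p [623.9 168.   82.2] yaw 105.69 q [ 0.13  0.88 -0.79  1.56  0.71  1.    0.97] F [-0.5 -0.3  1. ]
0.025527591481836923 30.000171661376953
0.064 3321 [610.7 161.   62.4  34.4 -71.7] zmed 68.3
0.073 2915 [611.3 163.   52.1  26.7 -71.3] zmed 76.3
0.1265 2082 [620.2 166.7  27.4  18.4 -73.9] zmed 128.2
togo tx,ty [ 135.7 -155. ] spin -0.31
```

drive_tool:
  rows:
    - {"tx":0,"ty":0,"tz":-0.01,"spin":0,"fingers":1}
    - {"tx":0,"ty":0,"tz":-0.018,"spin":0,"fingers":1}
    - {"tx":0,"ty":0,"tz":-0.02,"spin":0,"fingers":1}
    - {"tx":0,"ty":0,"tz":-0.02,"spin":0,"fingers":1}
    - {"tx":0.017,"ty":-0.0194,"tz":0,"spin":0,"fingers":1}
    - {"tx":0.017,"ty":-0.0194,"tz":0,"spin":0,"fingers":1}
    - {"tx":0.017,"ty":-0.0194,"tz":0,"spin":0,"fingers":1}
    - {"tx":0.017,"ty":-0.0194,"tz":0,"spin":0,"fingers":1}
    - {"tx":0.017,"ty":-0.0194,"tz":0,"spin":0,"fingers":1}
    - {"tx":0.017,"ty":-0.0194,"tz":0,"spin":0,"fingers":1}
    - {"tx":0.017,"ty":-0.0194,"tz":0,"spin":0,"fingers":1}
    - {"tx":0.017,"ty":-0.0194,"tz":0,"spin":0,"fingers":1}

```text
t: 7.18
tool_pos: [0.5341, -0.0186, 0.1505]
ee_rot: [-0.137, 0.991, 0.0, 0.0]
wrist_force: [0.5, -0.3, -1.2]
width: 0.0253
grip_force: 30.0
```

```bash
cat >> look.py <<'E'
def blobs(c,z,fish,thr=40,amin=300):
    n,l,st,ce=cv2.connectedComponentsWithStats((c["pixels"].max(2)<thr).astype(np.uint8))
    for i in range(1,n):
        if amin<st[i,4]<20000:
            k=max(cv2.findContours((l==i).astype(np.uint8),0,1)[0],key=len)[:,0]
            print(ce[i].round(),st[i,4],rect(onplane(c,k,z,fish)))
E
python3 - <<'E'
from look import *
print("w2");blobs(dict(np.load("w2.npz")),.004,True)
s,c=look("w5")
print("top");t=arm.camera("top");np.savez("t5.npz",**t);blobs(t,.004,False)
P=cloud(t);levels(P,[(.02,.027),(.043,.049),(.065,.071)],[.624,.168],.09)
p=s["tool_pos"];levels(P,[(p[2]-.012,p[2]+.003),(p[2]+.04,p[2]+.052)],p[:2],.04)
togo(s,535.2,-18.5,106)
E
```

```text
w2
[169.  97.] 1803 [537.2 -20.5  55.5  53.9 -75.7]
[ 61. 115.] 2023 [ 577.9 -164.7   69.8   61.7   77.3]
[518. 125.] 3081 [461.9 356.4 107.9  56.9 -20.3]
[317. 244.] 1211 [655.5 173.8  50.2  34.4  15.4]
[207. 334.] 1263 [795.7  73.5 120.9  27.3 -14.7]
[429. 334.] 1253 [729.8 331.  117.5  26.7  47.5]
[553. 363.] 5931 [751.6 575.9 256.  171.5 -75. ]
t 7.18 p [534.1 -18.6 150.5] yaw 105.74 q [ 0.55  0.67 -0.9   1.83  0.64  0.96  1.22] F [ 0.5 -0.3 -1.2]
top
[297. 199.] 2335 [585.8  31.1 198.3 129.1  33.5]
[485. 206.] 820 [ 567.4 -366.    71.6   65.3  -27.3]
[123. 256.] 1608 [465.5 361.3 110.7  63.3 -21.2]
[576. 328.] 559 [ 325.7 -533.1  168.6   30.3  -83.2]
[554. 405.] 6739 [ 182.6 -479.1  199.5  158.3   24.9]
[426. 442.] 973 [ 108.1 -228.3  229.6   28.3  -53.3]
[319. 468.] 844 [ 75.  -21.5 127.6  53.2  89.6]
0.02 399 [624.1 169.2 140.8  49.9  15.6] zmed 24.2
0.043 346 [624.8 167.  107.   52.9  14.3] zmed 46.3
0.065 899 [624.5 168.3  62.6  61.9  18.2] zmed 68.3
0.13854536043037644 149 [514.6 -32.1  44.7  15.6 -67.3] zmed 143.2
togo tx,ty [-1.1 -0.2] spin -0.26
```

View pics/w5.png

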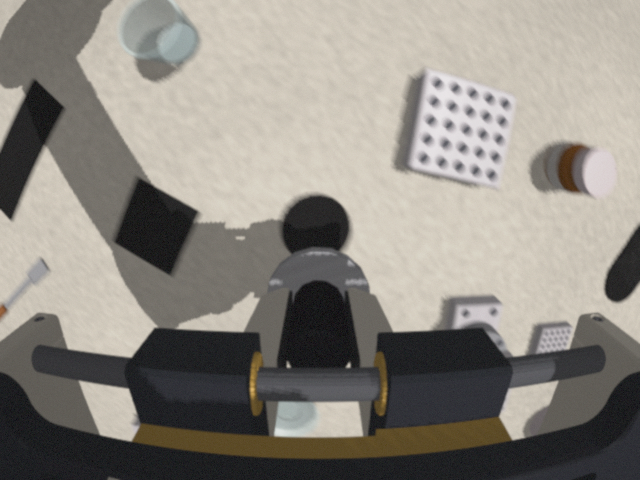

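The wrist view shows the held tamper disc with its front edge at about (318,250). The round pad shows beyond it, centred near (316,226). I'll check the tamper's position in the grip before lowering.

Run:
```python
from look import *
from scipy.optimize import least_squares
c=dict(np.load("w5.npz"));P=cloud(c,True);p=np.array([.5341,-.0186,.1505])
def circ(A,r): 
    return least_squares(lambda v:np.hypot(*(A-v).T)-r,A.mean(0),loss="soft_l1",f_scale=.5).x
g=c["pixels"].max(2)
def trace(z,r,lo,hi):
    pass
# disc front arc: depth-edge: topmost pixel per column with height ~ disc top
A=[]
for u in range(280,356,3):
    col=P[230:300,u]; k=np.where(np.abs(col[:,2]-.144)<.004)[0]
    if len(k): A.append((u,230+k[0]-.5))
A=onplane(c,A,.1443,True)[:,:2]*1e3
print("disc",len(A),circ(A,27).round(1),np.hypot(*(A-circ(A,27)).T).round(1)[::4])
B=[]
for u in range(286,348,3):
    col=g[180:240,u];k=np.where(col<60)[0]
    if len(k):B.append((u,180+k[0]-.5))
B=onplane(c,B,.004,True)[:,:2]*1e3
for r in(31,):print("pad",len(B),circ(B,r).round(1),np.hypot(*(B-circ(B,r)).T).round(1)[::4])
```

```text
disc 26 [484.9 -33.8] [36.1 29.7 25.7 23.9 25.  28.2 34.6]
pad 21 [535.  -19.8] [30.8 30.8 31.8 31.4 31.1 27.8]
```

drive_tool:
  rows:
    - {"tx":-0.001,"ty":0,"tz":0.02,"spin":0,"fingers":1}
    - {"tx":0,"ty":0,"tz":0.02,"spin":0,"fingers":1}
    - {"tx":0,"ty":0,"tz":0.02,"spin":0,"fingers":1}
    - {"tx":0,"ty":0,"tz":0.02,"spin":0,"fingers":1}
    - {"tx":0,"ty":0,"tz":0.02,"spin":0,"fingers":1}
    - {"tx":0,"ty":0,"tz":0.016,"spin":0,"fingers":1}
    - {"tx":0,"ty":0,"tz":0.008,"spin":0,"fingers":1}
    - {"tx":0,"ty":0,"tz":0.004,"spin":0,"fingers":1}
    - {"tx":0,"ty":0,"tz":0.002,"spin":0,"fingers":1}
    - {"tx":0,"ty":0,"tz":0.001,"spin":0,"fingers":1}
    - {"tx":0,"ty":0,"tz":0,"spin":0,"fingers":1}
    - {"tx":0,"ty":0,"tz":0,"spin":0,"fingers":1}

```text
t: 8.28
tool_pos: [0.5366, -0.0176, 0.02]
ee_rot: [-0.137, 0.991, -0.0, 0.001]
wrist_force: [0.4, -0.4, -2.4]
width: 0.0255
grip_force: 30.0
```

Run:
```python
from look import *
for i in range(3):
    s=arm.observe();print((s["tool_pos"]*1e3).round(2),s["wrist_force"].round(2));arm.camera("wrist")
togo(s,535.2,-18.5,106)
```

```text
[536.55 -17.57  20.  ] [ 0.4  -0.38 -2.41]
[536.48 -17.65  19.94] [-0.23  0.24 -1.22]
[536.39 -17.74  19.85] [ 0.16 -0.2  -1.34]
togo tx,ty [ 1.3 -0.4] spin -0.31
```

drive_tool:
  rows:
    - {"tx":0,"ty":0,"tz":0,"spin":0,"fingers":1}
    - {"tx":0,"ty":0,"tz":0,"spin":0,"fingers":1}
    - {"tx":0,"ty":0,"tz":0,"spin":0,"fingers":1}
    - {"tx":0,"ty":0,"tz":0,"spin":0,"fingers":1}
    - {"tx":0,"ty":0,"tz":0,"spin":0,"fingers":1}

```text
t: 8.85
tool_pos: [0.5359, -0.0177, 0.0192]
ee_rot: [-0.137, 0.991, 0.0, -0.0]
wrist_force: [0.6, 1.0, -2.2]
width: 0.0257
grip_force: 30.0
```

drive_tool:
  rows:
    - {"tx":0.0008,"ty":-0.0006,"tz":0,"spin":0,"fingers":1}
    - {"tx":0,"ty":0,"tz":0.0005,"spin":0,"fingers":1}
    - {"tx":0,"ty":0,"tz":0,"spin":0,"fingers":1}
    - {"tx":0,"ty":0,"tz":0,"spin":0,"fingers":1}
    - {"tx":0,"ty":0,"tz":0,"spin":0,"fingers":1}
    - {"tx":0,"ty":0,"tz":0,"spin":0,"fingers":1}

```text
t: 9.35
tool_pos: [0.5353, -0.0185, 0.0187]
ee_rot: [-0.137, 0.991, 0.0, 0.0]
wrist_force: [-0.8, 0.8, -2.1]
width: 0.0261
grip_force: 30.0
```

drive_tool:
  rows:
    - {"tx":0,"ty":0,"tz":0,"spin":0,"fingers":0.3}
    - {"tx":0,"ty":0,"tz":0,"spin":0,"fingers":0.3}
    - {"tx":0,"ty":0,"tz":0,"spin":0,"fingers":-0.3}
    - {"tx":0,"ty":0,"tz":0,"spin":0,"fingers":-0.3}
    - {"tx":0,"ty":0,"tz":0,"spin":0,"fingers":-1}
    - {"tx":0,"ty":0,"tz":0,"spin":0,"fingers":-1}

```text
t: 9.85
tool_pos: [0.5354, -0.0185, 0.0188]
ee_rot: [-0.137, 0.991, 0.0, 0.0]
wrist_force: [-0.1, 0.2, -0.3]
width: 0.0547
grip_force: 0.0
```

drive_tool:
  rows:
    - {"tx":0,"ty":0,"tz":-0.02,"spin":0,"fingers":-1}
    - {"tx":0,"ty":0,"tz":-0.035,"spin":0,"fingers":-1}
    - {"tx":0,"ty":0,"tz":-0.04,"spin":0,"fingers":-1}
    - {"tx":0,"ty":0,"tz":-0.04,"spin":0,"fingers":-1}
    - {"tx":-0.017,"ty":0.0194,"tz":0,"spin":0,"fingers":-1}
    - {"tx":-0.017,"ty":0.0194,"tz":0,"spin":0,"fingers":-1}
    - {"tx":-0.017,"ty":0.0194,"tz":0,"spin":0,"fingers":-1}
    - {"tx":-0.017,"ty":0.0194,"tz":0,"spin":0,"fingers":-1}
    - {"tx":-0.017,"ty":0.0194,"tz":0,"spin":0,"fingers":-1}
    - {"tx":-0.017,"ty":0.0194,"tz":0,"spin":0,"fingers":-1}
    - {"tx":-0.017,"ty":0.0194,"tz":0,"spin":0,"fingers":-1}
    - {"tx":-0.017,"ty":0.0194,"tz":0,"spin":-2.6,"fingers":-1}

```text
t: 10.85
tool_pos: [0.6245, 0.1688, 0.1537]
ee_rot: [-0.16, 0.987, -0.0, -0.0]
wrist_force: [-0.3, 0.1, -0.5]
width: 0.093
grip_force: 0.0
```

Run:
```python
from look import *
s,c=look("w6")
levels(cloud(c,True),[(.02,.028),(.042,.050),(.064,.072)],[.624,.168],.09)
t=arm.camera("top");np.savez("t6.npz",**t)
P=cloud(t);levels(P,[(.006,.018),(.058,.07)],[.535,-.018],.04)
blobs(t,.004,False)
togo(s,624.3,167.7,108.2)
```

```text
t 10.85 p [624.5 168.8 153.7] yaw 108.36 q [ 0.15  0.81 -0.85  1.5   0.65  1.13  1.07] F [-0.3  0.1 -0.5]
0.02 2231 [623.6 166.1 140.   50.   15.7] zmed 24.3
0.042 2331 [623.5 167.7 105.6  57.   22.2] zmed 46.4
0.064 7121 [624.2 165.2  62.4  62.3 -71.6] zmed 68.4
0.006 158 [519.5  -2.9  56.8  20.2  53.4] zmed 12.5
[135.  93.] 397 [809.1 357.4 114.4  19.2  45. ]
[159. 143.] 1351 [705.6 284.  138.5 111.9 -71.8]
[484. 216.] 1139 [ 535.4 -346.5  146.1   56.6  -25.5]
[362. 260.] 3525 [ 462.5 -114.   166.1  116.5   26.3]
[123. 256.] 1590 [465.7 361.2 110.4  63.3 -21.2]
togo tx,ty [ 0.5 -1. ] spin 0.16
```

View pics/w6.png

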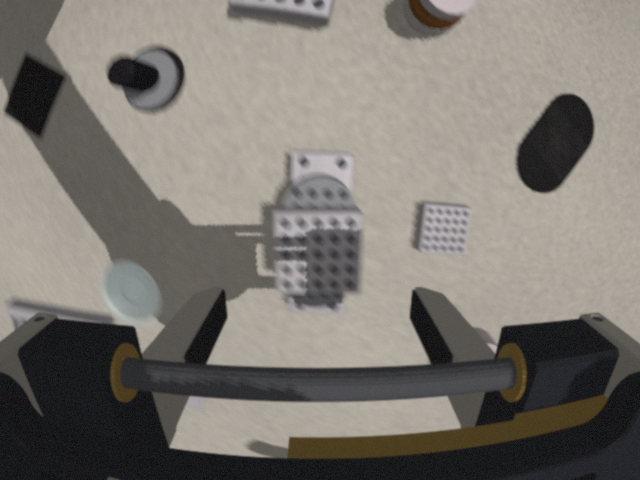

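The tamper stands on its round pad at (150,80) in the wrist view. The cap plate is at (317,250) with the fingers straddling it.

drive_tool:
  rows:
    - {"tx":0.0005,"ty":-0.001,"tz":0.018,"spin":0,"fingers":-1}
    - {"tx":0,"ty":0,"tz":0.02,"spin":0,"fingers":-1}
    - {"tx":0,"ty":0,"tz":0.02,"spin":0,"fingers":-1}
    - {"tx":0,"ty":0,"tz":0.02,"spin":0,"fingers":-1}
    - {"tx":0,"ty":0,"tz":0.02,"spin":0,"fingers":-1}
    - {"tx":0,"ty":0,"tz":0.008,"spin":0,"fingers":-1}
    - {"tx":0,"ty":0,"tz":0,"spin":0,"fingers":-1}
    - {"tx":0,"ty":0,"tz":0,"spin":0,"fingers":-1}
    - {"tx":0,"ty":0,"tz":0,"spin":0,"fingers":-1}
    - {"tx":0,"ty":0,"tz":0,"spin":0,"fingers":-1}
    - {"tx":0,"ty":0,"tz":0,"spin":0,"fingers":-1}
    - {"tx":0,"ty":0,"tz":0,"spin":0,"fingers":-1}

```text
t: 11.95
tool_pos: [0.6245, 0.1668, 0.0486]
ee_rot: [-0.159, 0.987, 0.0, 0.001]
wrist_force: [-0.2, 0.4, -0.3]
width: 0.0932
grip_force: 0.0
```

drive_tool:
  rows:
    - {"tx":0,"ty":0.0008,"tz":0.0008,"spin":0,"fingers":-1}
    - {"tx":0,"ty":0,"tz":0,"spin":0,"fingers":1}
    - {"tx":0,"ty":0,"tz":0,"spin":0,"fingers":1}
    - {"tx":0,"ty":0,"tz":0,"spin":0,"fingers":1}
    - {"tx":0,"ty":0,"tz":0,"spin":0,"fingers":1}
    - {"tx":0,"ty":0,"tz":0,"spin":0,"fingers":1}
    - {"tx":0,"ty":0,"tz":0,"spin":0,"fingers":1}
    - {"tx":0,"ty":0,"tz":0,"spin":0,"fingers":1}
    - {"tx":0,"ty":0,"tz":0,"spin":0,"fingers":1}
    - {"tx":0,"ty":0,"tz":0,"spin":0,"fingers":1}

```text
t: 12.78
tool_pos: [0.6239, 0.1671, 0.0468]
ee_rot: [-0.159, 0.987, -0.0, -0.0]
wrist_force: [1.0, -0.1, -0.2]
width: 0.062
grip_force: 30.0
```

Run:
```python
from look import *
s,c=look("w7");print(s["width"],s["grip_force"])
levels(cloud(c,True),[(.02,.028),(.042,.050),(.064,.072)],[.624,.168],.09)
t=arm.camera("top");np.savez("t7.npz",**t)
togo(s,573.3,-163.7,76)
```

```text
t 12.78 p [623.9 167.1  46.8] yaw 108.3 q [ 0.12  0.92 -0.77  1.59  0.75  0.95  0.98] F [ 1.  -0.1 -0.2]
0.061951638144450434 29.999891817569733
0.02 4134 [572.2 151.4  50.5  33.2 -75. ] zmed 24.3
0.042 4472 [594.6 156.3  74.9  44.  -71.6] zmed 46.5
0.064 15673 [620.1 164.9  90.9  54.9 -71.9] zmed 68.4
togo tx,ty [ 151.9 -298.2] spin 32.3
```

drive_tool:
  rows:
    - {"tx":0,"ty":0,"tz":-0.008,"spin":0,"fingers":1}
    - {"tx":0,"ty":0,"tz":-0.016,"spin":0,"fingers":1}
    - {"tx":0,"ty":0,"tz":-0.02,"spin":0,"fingers":1}
    - {"tx":0,"ty":0,"tz":-0.02,"spin":0,"fingers":1}
    - {"tx":0.0152,"ty":-0.0298,"tz":0,"spin":0,"fingers":1}
    - {"tx":0.0152,"ty":-0.0298,"tz":0,"spin":0,"fingers":1}
    - {"tx":0.0152,"ty":-0.0298,"tz":0,"spin":0,"fingers":1}
    - {"tx":0.0152,"ty":-0.0298,"tz":0,"spin":0,"fingers":1}
    - {"tx":0.0152,"ty":-0.0298,"tz":0,"spin":0,"fingers":1}
    - {"tx":0.0152,"ty":-0.0298,"tz":0,"spin":0,"fingers":1}
    - {"tx":0.0152,"ty":-0.0298,"tz":0,"spin":0,"fingers":1}
    - {"tx":0.0152,"ty":-0.0298,"tz":0,"spin":0,"fingers":1}

```text
t: 13.88
tool_pos: [0.5824, -0.0984, 0.111]
ee_rot: [-0.159, 0.987, 0.0, -0.0]
wrist_force: [0.3, 0.4, -2.2]
width: 0.0619
grip_force: 30.0
```

drive_tool:
  rows:
    - {"tx":0.0152,"ty":-0.0298,"tz":0,"spin":0,"fingers":1}
    - {"tx":0.0152,"ty":-0.0298,"tz":0,"spin":0,"fingers":1}
    - {"tx":0,"ty":0,"tz":0,"spin":6.46,"fingers":1}
    - {"tx":0,"ty":0,"tz":0,"spin":6.46,"fingers":1}
    - {"tx":0,"ty":0,"tz":0,"spin":6.46,"fingers":1}
    - {"tx":0,"ty":0,"tz":0,"spin":6.46,"fingers":1}
    - {"tx":0,"ty":0,"tz":0,"spin":6.46,"fingers":1}
    - {"tx":0,"ty":0,"tz":0,"spin":0,"fingers":1}
    - {"tx":0,"ty":0,"tz":0,"spin":0,"fingers":1}
    - {"tx":0,"ty":0,"tz":0,"spin":0,"fingers":1}

```text
t: 14.72
tool_pos: [0.5729, -0.1631, 0.1108]
ee_rot: [0.12, 0.993, 0.0, -0.0]
wrist_force: [0.7, 0.1, -2.2]
width: 0.062
grip_force: 30.0
```

Run:
```python
from look import *
s,c=look("w8");print(s["width"],s["grip_force"])
z=s["tool_pos"][2]
P=cloud(c,True)
levels(P,[(z+.018,z+.025)],s["tool_pos"][:2],.05)
togo(s,573.3,-163.8,76)
t=arm.camera("top");np.savez("t8.npz",**t);Pt=cloud(t)
levels(Pt,[(.006,.018),(.055,.07)],[.535,-.018],.045)
levels(Pt,[(.02,.027),(.043,.049)],[.624,.168],.09)
```

```text
t 14.72 p [ 572.9 -163.1  110.8] yaw 76.17 q [ 0.67  0.76 -0.73  1.69  0.61  0.93  1.03] F [ 0.7  0.1 -2.2]
0.061951340332378285 29.99928206205368
0.12884838125831424 15515 [ 568.8 -163.1   91.    54.5   75.5] zmed 132.5
togo tx,ty [-0.5 -0.6] spin 0.17
0.006 406 [533.3 -20.2  66.1  59.4 -88.6] zmed 12.1
0.055 146 [ 5.359e+02 -1.580e+01  2.540e+01  2.290e+01 -1.000e-01] zmed 63.7
0.02 391 [624.6 167.2 141.3  53.7  15.5] zmed 24.2
0.043 1165 [624.8 168.3 105.1  55.9  15.9] zmed 46.5
```

View pics/w8.png

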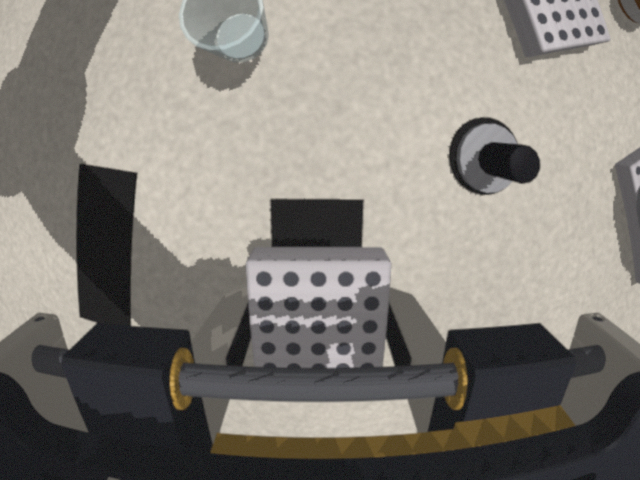

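The wrist view shows the cap plate held over the square pad, whose far part is at (317,222). The tamper on its pad is at (487,156). I'll check how well the tamper is centred, using the same picture.

```bash
cat >> look.py <<'E'
from scipy.optimize import least_squares
def fitc(A,r): return least_squares(lambda v:np.hypot(*(A-v).T)-r,A.mean(0),loss="soft_l1",f_scale=1.).x
E
python3 - <<'E'
from look import *
for n,box,fish in(("w8",(430,555,100,210),True),("w6",(95,200,30,125),True),("t8",(295,340,200,245),False)):
    c=dict(np.load(n+".npz"));u0,u1,v0,v1=box;P=cloud(c,fish);g=c["pixels"].astype(int)
    m=np.zeros((480,640),np.uint8);m[v0:v1,u0:u1]=1
    dark=(g.max(2)<62)&(m>0)&(P[...,2]<.009)
    k=max(cv2.findContours(((P[...,2]>.0085)&(P[...,2]<.0155)&(g.max(2)>70)&(m>0)).astype(np.uint8),0,1)[0],key=len)[:,0]
    A=onplane(c,k,.012,fish)[:,:2]*1e3
    h=cv2.convexHull(np.argwhere(dark)[:,::-1].astype(np.int32))[:,0]
    B=onplane(c,h,.004,fish)[:,:2]*1e3
    a=fitc(A,27);b=fitc(B,31);print(n,"disc",a.round(1),np.median(abs(np.hypot(*(A-a).T)-27)).round(1),"pad",b.round(1),(np.hypot(*(B-b).T)-31).round(0))
    q=P[v0:v1,u0:u1].reshape(-1,3);w=q[(q[:,2]>.061)&(q[:,2]<.067)];print("  knob",(w.mean(0)*1e3).round(1) if len(w) else 0, len(w))
E
```

```text
w8 disc [535.5 -19.7] 0.7 pad [534.9 -19.8] [-1. -2. -1. -1. -1. -1. -0. -0. -0.  0.  0.  0.  0.  0.  0.  0. -0. -0.
 -0. -1. -1. -1. -1. -1. -1.]
  knob [535.3 -20.8  64. ] 1011
w6 disc [535.9 -18.6] 0.9 pad [537.6 -18.6] [-2. -2. -1. -0.  0.  1.  1.  1.  0.  0. -0. -1. -2.]
  knob [535.9 -17.6  64. ] 721
t8 disc [536.5 -17.4] 2.3 pad [535.4 -17.4] [-0. -1. -0. -1. -1. -1. -1. -1. -0. -0. -1. -2. -1. -1. -0. -0. -0.]
  knob [535.7 -15.8  64. ] 127
```

drive_tool:
  rows:
    - {"tx":-0.0005,"ty":-0.0005,"tz":0.018,"spin":0.2,"fingers":1}
    - {"tx":0,"ty":0,"tz":0.02,"spin":0,"fingers":1}
    - {"tx":0,"ty":0,"tz":0.02,"spin":0,"fingers":1}
    - {"tx":0,"ty":0,"tz":0.018,"spin":0,"fingers":1}
    - {"tx":0,"ty":0,"tz":0.014,"spin":0,"fingers":1}
    - {"tx":0,"ty":0,"tz":0.008,"spin":0,"fingers":1}
    - {"tx":0,"ty":0,"tz":0.003,"spin":0,"fingers":1}
    - {"tx":0,"ty":0,"tz":0.002,"spin":0,"fingers":1}
    - {"tx":0,"ty":0,"tz":0,"spin":0,"fingers":1}
    - {"tx":0,"ty":0,"tz":0,"spin":0,"fingers":1}
    - {"tx":0,"ty":0,"tz":0,"spin":0,"fingers":1}
    - {"tx":0,"ty":0,"tz":0,"spin":0,"fingers":1}

```text
t: 15.82
tool_pos: [0.574, -0.164, 0.0087]
ee_rot: [0.124, 0.992, -0.0, 0.001]
wrist_force: [-1.3, -0.1, -2.6]
width: 0.0619
grip_force: 30.0
```

drive_tool:
  rows:
    - {"tx":0,"ty":0,"tz":0,"spin":0,"fingers":1}
    - {"tx":0,"ty":0,"tz":0,"spin":0,"fingers":1}
    - {"tx":0,"ty":0,"tz":0,"spin":0,"fingers":1}
    - {"tx":0,"ty":0,"tz":0,"spin":0,"fingers":1}

```text
t: 16.15
tool_pos: [0.5735, -0.1639, 0.008]
ee_rot: [0.124, 0.992, -0.0, 0.0]
wrist_force: [-1.0, 0.4, -2.1]
width: 0.062
grip_force: 30.0
```

Run:
```python
from look import *
s,c=look("w9")
togo(s,573.3,-163.8,76)
```

```text
t 16.15 p [ 573.5 -163.9    8. ] yaw 75.8 q [ 0.61  0.88 -0.62  1.76  0.73  0.75  0.92] F [-1.   0.4 -2.1]
togo tx,ty [0.2 0.1] spin -0.2
```

View pics/w9.png

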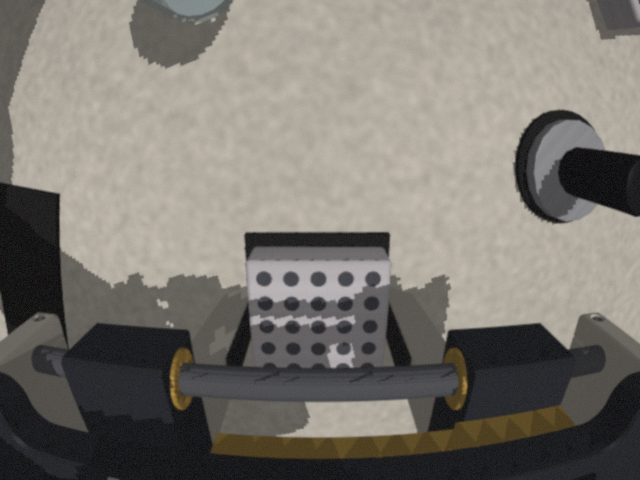

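The plate is just above the pad. The pad's front edge is at row 233, columns 245–390, and the plate's lower front edge is at about row 247. I'll check the margins.

Run:
```python
from look import *
c=dict(np.load("w9.npz"));s=arm.observe();p,y,M=tool(s)
g=c["pixels"].max(2).astype(int)
print(g[226:268:1,318]);
print("row236",[ (u,g[236,u]) for u in list(range(241,250))+list(range(385,395))]);print("row254",[(u,g[254,u]) for u in list(range(244,253))+list(range(384,394))])
def t(uv,z): return ((onplane(c,uv,z,True)-p)@M*1e3)[:,:2].round(1)
print("pad edge centre/corners",t([(318,232.5),(245.5,236),(390,236)],.004))
print("plate top front edge, corners",t([(318,260.5),(247.5,262),(390,262)],.0292))
```

```text
[176 177 176 182 175 152 105  56  33  38  35  35  35  37  37  37  40  31
  33  43  58  82 101 108 109 110 112 110 112 113 111 112 111 119 137 156
 164 168 172 177 176 176]
row236 [(241, np.int64(176)), (242, np.int64(177)), (243, np.int64(161)), (244, np.int64(110)), (245, np.int64(56)), (246, np.int64(37)), (247, np.int64(39)), (248, np.int64(35)), (249, np.int64(37)), (385, np.int64(36)), (386, np.int64(34)), (387, np.int64(28)), (388, np.int64(41)), (389, np.int64(78)), (390, np.int64(141)), (391, np.int64(172)), (392, np.int64(185)), (393, np.int64(185)), (394, np.int64(185))]
row254 [(244, np.int64(171)), (245, np.int64(123)), (246, np.int64(69)), (247, np.int64(40)), (248, np.int64(35)), (249, np.int64(54)), (250, np.int64(81)), (251, np.int64(99)), (252, np.int64(106)), (384, np.int64(109)), (385, np.int64(109)), (386, np.int64(93)), (387, np.int64(72)), (388, np.int64(88)), (389, np.int64(138)), (390, np.int64(174)), (391, np.int64(181)), (392, np.int64(182)), (393, np.int64(185))]
pad edge centre/corners [[ 35.8  -1.1]
 [ 34.1 -36. ]
 [ 34.1  33.5]]
plate top front edge, corners [[ 30.4  -1.1]
 [ 29.7 -30.6]
 [ 29.7  29.1]]
```

drive_tool:
  rows:
    - {"tx":0.0005,"ty":-0.0003,"tz":0.0012,"spin":0,"fingers":1}
    - {"tx":0,"ty":0,"tz":0.001,"spin":0,"fingers":1}
    - {"tx":0,"ty":0,"tz":0,"spin":0,"fingers":1}
    - {"tx":0,"ty":0,"tz":0,"spin":0,"fingers":1}
    - {"tx":0,"ty":0,"tz":0,"spin":0,"fingers":1}
    - {"tx":0,"ty":0,"tz":0,"spin":0,"fingers":1}
    - {"tx":0,"ty":0,"tz":0,"spin":0,"fingers":1}

```text
t: 16.78
tool_pos: [0.573, -0.164, 0.0057]
ee_rot: [0.124, 0.992, 0.0, 0.0]
wrist_force: [0.0, 0.1, -2.4]
width: 0.0618
grip_force: 30.0
```

drive_tool:
  rows:
    - {"tx":0,"ty":0,"tz":0.0005,"spin":0,"fingers":1}
    - {"tx":0,"ty":0,"tz":0,"spin":0,"fingers":1}
    - {"tx":0,"ty":0,"tz":0,"spin":0,"fingers":0.2}
    - {"tx":0,"ty":0,"tz":0,"spin":0,"fingers":-0.4}
    - {"tx":0,"ty":0,"tz":0,"spin":0,"fingers":-1}
    - {"tx":0,"ty":0,"tz":0,"spin":0,"fingers":-1}
    - {"tx":0,"ty":0,"tz":0,"spin":0,"fingers":-1}

```text
t: 17.37
tool_pos: [0.5733, -0.164, 0.0056]
ee_rot: [0.124, 0.992, 0.0, 0.0]
wrist_force: [0.1, -0.7, -0.7]
width: 0.0804
grip_force: 0.0
```

drive_tool:
  rows:
    - {"tx":0,"ty":0,"tz":-0.015,"spin":0,"fingers":-1}
    - {"tx":0,"ty":0,"tz":-0.035,"spin":0,"fingers":-1}
    - {"tx":0,"ty":0,"tz":-0.04,"spin":0,"fingers":-1}
    - {"tx":0,"ty":0,"tz":-0.035,"spin":0,"fingers":-1}
    - {"tx":0.0031,"ty":0.0334,"tz":0,"spin":0,"fingers":-1}
    - {"tx":0.0031,"ty":0.0334,"tz":0,"spin":0,"fingers":-1}
    - {"tx":0.0031,"ty":0.0334,"tz":0,"spin":0,"fingers":-1}
    - {"tx":0.0031,"ty":0.0334,"tz":0,"spin":0,"fingers":-1}
    - {"tx":0.0031,"ty":0.0334,"tz":0,"spin":0,"fingers":-1}
    - {"tx":0.0031,"ty":0.0334,"tz":0,"spin":0,"fingers":-1}
    - {"tx":0.0031,"ty":0.0334,"tz":0,"spin":0,"fingers":-1}
    - {"tx":0.0031,"ty":0.0334,"tz":0,"spin":0,"fingers":-1}

```text
t: 18.37
tool_pos: [0.6145, 0.1027, 0.1304]
ee_rot: [0.124, 0.992, 0.0, 0.0]
wrist_force: [0.9, 0.7, -0.2]
width: 0.093
grip_force: 0.0
```

drive_tool:
  rows:
    - {"tx":0.0031,"ty":0.0334,"tz":0,"spin":0,"fingers":-1}
    - {"tx":0.0031,"ty":0.0334,"tz":0,"spin":0,"fingers":-1}
    - {"tx":0,"ty":0,"tz":0,"spin":-6,"fingers":-1}
    - {"tx":0,"ty":0,"tz":0,"spin":-6,"fingers":-1}
    - {"tx":0,"ty":0,"tz":0,"spin":-6,"fingers":-1}
    - {"tx":0,"ty":0,"tz":0,"spin":-6,"fingers":-1}
    - {"tx":0,"ty":0,"tz":0,"spin":-6,"fingers":-1}
    - {"tx":0,"ty":0,"tz":0,"spin":0,"fingers":-1}
    - {"tx":0,"ty":0,"tz":0,"spin":0,"fingers":-1}
    - {"tx":0,"ty":0,"tz":0,"spin":0,"fingers":-1}

```text
t: 19.2
tool_pos: [0.6248, 0.1673, 0.1303]
ee_rot: [-0.136, 0.991, 0.0, 0.0]
wrist_force: [0.3, -0.3, 0.3]
width: 0.0929
grip_force: 0.0
```

Run:
```python
from look import *
s,c=look("w10")
levels(cloud(c,True),[(.02,.028),(.042,.050)],[.624,.168],.09)
t=arm.camera("top");np.savez("t10.npz",**t);Pt=cloud(t)
levels(Pt,[(.022,.03)],[.573,-.163],.06)
blobs(t,.004,False)
for q,cc,f in(("w8",dict(np.load("w8.npz")),True),):pass
togo(s,624.5,167.6,105.9)
```

```text
t 19.2 p [624.8 167.3 130.3] yaw 105.68 q [ 0.15  0.83 -0.83  1.52  0.66  1.09  1.01] F [ 0.3 -0.3  0.3]
0.02 2502 [623.3 165.9 138.5  50.1  15.7] zmed 24.4
0.042 9909 [624.3 165.5 106.2  56.3  16. ] zmed 46.5
[147. 102.] 369 [789.  333.1 109.1  19.2  45. ]
[167. 147.] 1288 [685.5 270.2 154.3  96.   86.4]
[483. 218.] 1234 [ 535.4 -346.5  146.1   56.6  -25.5]
[362. 251.] 3418 [ 480.1 -113.1  163.3  114.3   26.2]
[123. 256.] 1590 [465.5 361.2 110.7  63.3 -21.4]
togo tx,ty [0.2 0.3] spin -0.22
```

drive_tool:
  rows:
    - {"tx":0.0003,"ty":0.0003,"tz":0.02,"spin":-0.3,"fingers":-1}
    - {"tx":0,"ty":0,"tz":0.02,"spin":0,"fingers":-1}
    - {"tx":0,"ty":0,"tz":0.02,"spin":0,"fingers":-1}
    - {"tx":0,"ty":0,"tz":0.02,"spin":0,"fingers":-1}
    - {"tx":0,"ty":0,"tz":0.02,"spin":0,"fingers":-1}
    - {"tx":0,"ty":0,"tz":0.005,"spin":0,"fingers":-1}
    - {"tx":0,"ty":0,"tz":0,"spin":0,"fingers":-1}
    - {"tx":0,"ty":0,"tz":0,"spin":0,"fingers":-1}
    - {"tx":0,"ty":0,"tz":0,"spin":0,"fingers":-1}
    - {"tx":0,"ty":0,"tz":0,"spin":0,"fingers":-1}
    - {"tx":0,"ty":0,"tz":0,"spin":0,"fingers":-1}
    - {"tx":0,"ty":0,"tz":0,"spin":0,"fingers":-1}

```text
t: 20.3
tool_pos: [0.6249, 0.1677, 0.0261]
ee_rot: [-0.14, 0.99, 0.0, 0.001]
wrist_force: [-0.2, 0.1, 0.7]
width: 0.0934
grip_force: 0.0
```

drive_tool:
  rows:
    - {"tx":0,"ty":0,"tz":0,"spin":0,"fingers":1}
    - {"tx":0,"ty":0,"tz":0,"spin":0,"fingers":1}
    - {"tx":0,"ty":0,"tz":0,"spin":0,"fingers":1}
    - {"tx":0,"ty":0,"tz":0,"spin":0,"fingers":1}
    - {"tx":0,"ty":0,"tz":0,"spin":0,"fingers":1}
    - {"tx":0,"ty":0,"tz":0,"spin":0,"fingers":1}
    - {"tx":0,"ty":0,"tz":0,"spin":0,"fingers":1}
    - {"tx":0,"ty":0,"tz":0,"spin":0,"fingers":1}
    - {"tx":0,"ty":0,"tz":0,"spin":0,"fingers":1}
    - {"tx":0,"ty":0,"tz":0,"spin":0,"fingers":1}

```text
t: 21.13
tool_pos: [0.6244, 0.1672, 0.0251]
ee_rot: [-0.14, 0.99, -0.0, -0.0]
wrist_force: [0.2, -0.3, 0.8]
width: 0.056
grip_force: 30.0
```

Run:
```python
from look import *
s=arm.observe();p,y,M=tool(s);print((p*1e3).round(1),y,s["width"],s["grip_force"])
togo(s,465.7,360.8,69)
print("cap check")
c=dict(np.load("t10.npz"));P=cloud(c);q=P.reshape(-1,3);q=q[np.linalg.norm(q[:,:2]-[.573,-.163],axis=1)<.06]
print(np.histogram(q[:,2],[-.01,.01,.02,.023,.03,.04,.2]))
```

```text
[624.4 167.2  25.1] 106.09538945278435 0.05598445199669445 29.999702274799347
togo tx,ty [ 98.9 230. ] spin 37.1
cap check
(array([3, 0, 0, 0, 0, 0]), array([-0.01 ,  0.01 ,  0.02 ,  0.023,  0.03 ,  0.04 ,  0.2  ]))
```

drive_tool:
  rows:
    - {"tx":0,"ty":0,"tz":-0.008,"spin":0,"fingers":1}
    - {"tx":0,"ty":0,"tz":-0.018,"spin":0,"fingers":1}
    - {"tx":0,"ty":0,"tz":-0.022,"spin":0,"fingers":1}
    - {"tx":0,"ty":0,"tz":-0.022,"spin":0,"fingers":1}
    - {"tx":0.0124,"ty":0.0288,"tz":0,"spin":0,"fingers":1}
    - {"tx":0.0124,"ty":0.0288,"tz":0,"spin":0,"fingers":1}
    - {"tx":0.0124,"ty":0.0288,"tz":0,"spin":0,"fingers":1}
    - {"tx":0.0124,"ty":0.0288,"tz":0,"spin":0,"fingers":1}
    - {"tx":0.0124,"ty":0.0288,"tz":0,"spin":0,"fingers":1}
    - {"tx":0.0124,"ty":0.0288,"tz":0,"spin":0,"fingers":1}
    - {"tx":0.0124,"ty":0.0288,"tz":0,"spin":0,"fingers":1}
    - {"tx":0.0124,"ty":0.0288,"tz":0,"spin":0,"fingers":1}

```text
t: 22.13
tool_pos: [0.4635, 0.3622, 0.0952]
ee_rot: [-0.14, 0.99, -0.0, -0.0]
wrist_force: [0.4, 0.4, -2.8]
width: 0.056
grip_force: 30.0
```

drive_tool:
  rows:
    - {"tx":0,"ty":0,"tz":0,"spin":6.18,"fingers":1}
    - {"tx":0,"ty":0,"tz":0,"spin":6.18,"fingers":1}
    - {"tx":0,"ty":0,"tz":0,"spin":6.18,"fingers":1}
    - {"tx":0,"ty":0,"tz":0,"spin":6.18,"fingers":1}
    - {"tx":0,"ty":0,"tz":0,"spin":6.18,"fingers":1}
    - {"tx":0,"ty":0,"tz":0,"spin":6.18,"fingers":1}
    - {"tx":0,"ty":0,"tz":0.02,"spin":0,"fingers":1}
    - {"tx":0,"ty":0,"tz":0.02,"spin":0,"fingers":1}
    - {"tx":0,"ty":0,"tz":0.02,"spin":0,"fingers":1}
    - {"tx":0,"ty":0,"tz":0,"spin":0,"fingers":1}
    - {"tx":0,"ty":0,"tz":0,"spin":0,"fingers":1}
    - {"tx":0,"ty":0,"tz":0,"spin":0,"fingers":1}

```text
t: 23.13
tool_pos: [0.4653, 0.3622, 0.0361]
ee_rot: [0.182, 0.983, 0.001, 0.0]
wrist_force: [-0.1, 0.9, -2.8]
width: 0.0558
grip_force: 30.0
```

Run:
```python
from look import *
s,c=look("w11");togo(s,465.7,360.7,69)
t=arm.camera("top");np.savez("t11.npz",**t);Pt=cloud(t)
levels(Pt,[(.022,.03)],[.573,-.163],.06);levels(Pt,[(.02,.027)],[.624,.168],.09)
blobs(t,.004,False)
```

```text
t 23.13 p [465.3 362.2  36.1] yaw 69.04 q [-0.36  0.82 -0.56  1.77  0.61  0.74 -0.04] F [-0.1  0.9 -2.8]
togo tx,ty [-1.  -1.3] spin 0.04
0.022 898 [ 573.2 -162.    63.    61.6  -13.8] zmed 26.1
0.02 1544 [624.1 169.1 141.4  50.   15.6] zmed 24.2
[477. 224.] 1943 [ 535.5 -346.3  146.1   56.9  -25.5]
[170. 292.] 810 [461.5 289.1 245.1 123.2  39. ]
[103. 293.] 1558 [392.9 397.8 170.6  43.9  43. ]
[258. 372.] 1624 [234.4  92.7 369.1  58.1  18.4]
[319. 468.] 907 [ 75.  -31.  108.5  53.2  89.6]
```

View pics/w11.png

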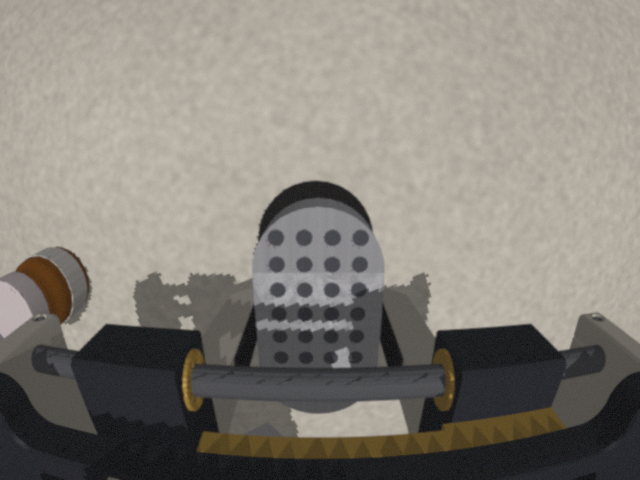

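The wrist view shows the round-ended plate above the oval pad. The pad's apex is at (316,181) and the plate's at (318,199), so the pad sits slightly to the left. I'll fit both arcs.

```bash
cat > arcs.py <<'E'
from look import *
def arcs(n,s,zt,rows,bg=150):
    c=dict(np.load(n+".npz"));p,y,M=tool(s);g=c["pixels"].max(2).astype(float);r0,r1=rows
    pad,top=[],[]
    for u in range(268,368,3):
        col=g[r0:r1,u];k=np.where(col<105)[0]
        if not len(k):continue
        pad.append((u,r0+k[0]-.5+0)); 
        j=np.where(col[k[0]:]>138)[0]
        if len(j): top.append((u,r0+k[0]+j[0]-.5))
    f=lambda uv,z:((onplane(c,uv,z,True)-p)@M*1e3)[:,:2]
    A=f(pad,.004);B=f(top,zt);a=fitc(A,32);b=fitc(B,28)
    print("pad end centre",a.round(1),np.abs(np.hypot(*(A-a).T)-32).max().round(1),"plate",b.round(1),np.abs(np.hypot(*(B-b).T)-28).mean().round(1),len(B))
E
python3 - <<'E'
from arcs import *
s=arm.observe();arcs("w11",s,s["tool_pos"][2]+.0209,(170,260))
c=dict(np.load("w11.npz"));print(c["pixels"].max(2)[176:225,318])
E
```

```text
pad end centre [25.5 -3. ] 0.3 plate [24.7 -1.4] 0.2 33
[182 185 181 172 137  81  43  38  39  37  38  38  36  32  35  37  34  33
  36  40  38  59  81  90  86  87  92  87  91  93 108 136 146 144 144 143
 144 145 146 144 144 143 145 145 144 144 143 144 141]
```

drive_tool:
  rows:
    - {"tx":0,"ty":-0.0015,"tz":0.012,"spin":0,"fingers":1}
    - {"tx":0,"ty":0,"tz":0.01,"spin":0,"fingers":1}
    - {"tx":0,"ty":0,"tz":0.005,"spin":0,"fingers":1}
    - {"tx":0,"ty":0,"tz":0,"spin":0,"fingers":1}
    - {"tx":0,"ty":0,"tz":0,"spin":0,"fingers":1}
    - {"tx":0,"ty":0,"tz":0,"spin":0,"fingers":1}
    - {"tx":0,"ty":0,"tz":0,"spin":0,"fingers":1}
    - {"tx":0,"ty":0,"tz":0,"spin":0,"fingers":1}
    - {"tx":0,"ty":0,"tz":0,"spin":0,"fingers":1}
    - {"tx":0,"ty":0,"tz":0,"spin":0,"fingers":1}

```text
t: 24.07
tool_pos: [0.4648, 0.3601, 0.0084]
ee_rot: [0.182, 0.983, 0.0, 0.0]
wrist_force: [0.4, 0.6, -3.4]
width: 0.0559
grip_force: 30.0
```

Run:
```python
from arcs import *
s,c=look("w12");togo(s,465.7,360.2,69)
arcs("w12",s,s["tool_pos"][2]+.0209,(170,260))
```

```text
t 24.07 p [464.8 360.1   8.4] yaw 69.02 q [-0.38  0.85 -0.53  1.78  0.65  0.69 -0.07] F [ 0.4  0.6 -3.4]
togo tx,ty [-0.8  0.5] spin 0.02
pad end centre [25.5 -0.3] 0.3 plate [24.3 -1.2] 0.2 33
```

drive_tool:
  rows:
    - {"tx":0.0003,"ty":0.0007,"tz":0.0015,"spin":0,"fingers":1}
    - {"tx":0,"ty":0,"tz":0.001,"spin":0,"fingers":1}
    - {"tx":0,"ty":0,"tz":0,"spin":0,"fingers":1}
    - {"tx":0,"ty":0,"tz":0,"spin":0,"fingers":1}
    - {"tx":0,"ty":0,"tz":0,"spin":0,"fingers":1}
    - {"tx":0,"ty":0,"tz":0,"spin":0,"fingers":1}
    - {"tx":0,"ty":0,"tz":0,"spin":0,"fingers":1}

```text
t: 24.7
tool_pos: [0.4647, 0.3608, 0.0058]
ee_rot: [0.182, 0.983, 0.0, 0.0]
wrist_force: [-0.6, -0.5, -3.3]
width: 0.0559
grip_force: 30.0
```

Run:
```python
from arcs import *
s,c=look("w13")
arcs("w13",s,s["tool_pos"][2]+.0209,(170,260))
```

```text
t 24.7 p [464.7 360.8   5.8] yaw 69.02 q [-0.38  0.86 -0.53  1.78  0.65  0.68 -0.07] F [-0.6 -0.5 -3.3]
pad end centre [25.2 -1.1] 0.3 plate [24.3 -0.9] 0.3 34
```

drive_tool:
  rows:
    - {"tx":0.0004,"ty":0,"tz":0.0005,"spin":0,"fingers":1}
    - {"tx":0,"ty":0,"tz":0,"spin":0,"fingers":1}
    - {"tx":0,"ty":0,"tz":0,"spin":0,"fingers":1}
    - {"tx":0,"ty":0,"tz":0,"spin":0,"fingers":0.2}
    - {"tx":0,"ty":0,"tz":0,"spin":0,"fingers":-0.4}
    - {"tx":0,"ty":0,"tz":0,"spin":0,"fingers":-1}
    - {"tx":0,"ty":0,"tz":0,"spin":0,"fingers":-1}
    - {"tx":0,"ty":0,"tz":0,"spin":0,"fingers":-1}

```text
t: 25.42
tool_pos: [0.4645, 0.3613, 0.0057]
ee_rot: [0.182, 0.983, 0.001, 0.0]
wrist_force: [0.7, -0.6, 0.4]
width: 0.0773
grip_force: 0.0
```

drive_tool:
  rows:
    - {"tx":0,"ty":0,"tz":-0.015,"spin":0,"fingers":-1}
    - {"tx":0,"ty":0,"tz":-0.03,"spin":0,"fingers":-1}
    - {"tx":0,"ty":0,"tz":-0.035,"spin":0,"fingers":-1}
    - {"tx":0,"ty":0,"tz":-0.035,"spin":0,"fingers":-1}
    - {"tx":-0.0273,"ty":-0.0155,"tz":0,"spin":0,"fingers":-1}
    - {"tx":-0.0273,"ty":-0.0155,"tz":0,"spin":0,"fingers":-1}
    - {"tx":-0.0273,"ty":-0.0155,"tz":0,"spin":0,"fingers":-1}
    - {"tx":-0.0273,"ty":-0.0155,"tz":0,"spin":0,"fingers":-1}
    - {"tx":-0.0273,"ty":-0.0155,"tz":0,"spin":0,"fingers":-1}
    - {"tx":-0.0273,"ty":-0.0155,"tz":0,"spin":0,"fingers":-1}
    - {"tx":-0.0273,"ty":-0.0155,"tz":0,"spin":0,"fingers":-1}
    - {"tx":-0.0273,"ty":-0.0155,"tz":0,"spin":0,"fingers":-1}

```text
t: 26.42
tool_pos: [0.6247, 0.1655, 0.1204]
ee_rot: [0.182, 0.983, 0.0, 0.0]
wrist_force: [0.4, 0.4, 0.8]
width: 0.0928
grip_force: 0.0
```

drive_tool:
  rows:
    - {"tx":0,"ty":0,"tz":0,"spin":-6.1,"fingers":-1}
    - {"tx":0,"ty":0,"tz":0,"spin":-6.1,"fingers":-1}
    - {"tx":0,"ty":0,"tz":0,"spin":-6.1,"fingers":-1}
    - {"tx":0,"ty":0,"tz":0,"spin":-6.1,"fingers":-1}
    - {"tx":0,"ty":0,"tz":0,"spin":-6.1,"fingers":-1}
    - {"tx":0,"ty":0,"tz":0,"spin":-6.1,"fingers":-1}
    - {"tx":0,"ty":0,"tz":0,"spin":0,"fingers":-1}
    - {"tx":0,"ty":0,"tz":0,"spin":0,"fingers":-1}
    - {"tx":0,"ty":0,"tz":0,"spin":0,"fingers":-1}

```text
t: 27.17
tool_pos: [0.6238, 0.1669, 0.1203]
ee_rot: [-0.135, 0.991, 0.0, 0.0]
wrist_force: [0.7, -0.1, -0.3]
width: 0.093
grip_force: 0.0
```

Run:
```python
from look import *
s,c=look("w14")
levels(cloud(c,True),[(.02,.028)],[.624,.168],.09)
togo(s,624.2,167.5,105.6)
t=arm.camera("top");np.savez("t14.npz",**t);Pt=cloud(t)
levels(Pt,[(.022,.03)],[.466,.361],.07)
```

```text
t 27.17 p [623.8 166.9 120.3] yaw 105.49 q [ 0.14  0.84 -0.82  1.53  0.67  1.07  1.  ] F [ 0.7 -0.1 -0.3]
0.02 11826 [623.6 166.1 140.4  50.5  15.4] zmed 24.3
togo tx,ty [-0.6  0.4] spin -0.11
0.022 1369 [464.3 362.8 105.1  58.4 -22. ] zmed 26.6
```

View pics/w14.png

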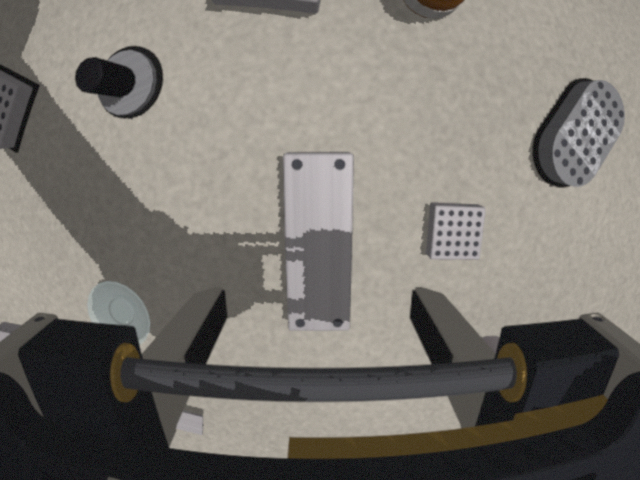

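The wrist view shows only the stand left, at (320,240). The oval plate on its pad is at (585,130) and the tamper on its pad at (130,80).

drive_tool:
  rows:
    - {"tx":-0.0004,"ty":0.0003,"tz":0.02,"spin":-0.1,"fingers":-1}
    - {"tx":0,"ty":0,"tz":0.022,"spin":0,"fingers":-1}
    - {"tx":0,"ty":0,"tz":0.022,"spin":0,"fingers":-1}
    - {"tx":0,"ty":0,"tz":0.022,"spin":0,"fingers":-1}
    - {"tx":0,"ty":0,"tz":0.016,"spin":0,"fingers":-1}
    - {"tx":0,"ty":0,"tz":0.01,"spin":0,"fingers":-1}
    - {"tx":0,"ty":0,"tz":0.0055,"spin":0,"fingers":-1}
    - {"tx":0,"ty":0,"tz":0,"spin":0,"fingers":-1}
    - {"tx":0,"ty":0,"tz":0,"spin":0,"fingers":-1}
    - {"tx":0,"ty":0,"tz":0,"spin":0,"fingers":-1}
    - {"tx":0,"ty":0,"tz":0,"spin":0,"fingers":-1}
    - {"tx":0,"ty":0,"tz":0,"spin":0,"fingers":-1}

```text
t: 28.27
tool_pos: [0.6247, 0.1675, 0.0037]
ee_rot: [-0.137, 0.991, 0.0, 0.001]
wrist_force: [0.8, -0.4, -0.6]
width: 0.093
grip_force: 0.0
```

drive_tool:
  rows:
    - {"tx":0,"ty":0,"tz":0,"spin":0,"fingers":1}
    - {"tx":0,"ty":0,"tz":0,"spin":0,"fingers":1}
    - {"tx":0,"ty":0,"tz":0,"spin":0,"fingers":1}
    - {"tx":0,"ty":0,"tz":0,"spin":0,"fingers":1}
    - {"tx":0,"ty":0,"tz":0,"spin":0,"fingers":1}
    - {"tx":0,"ty":0,"tz":0,"spin":0,"fingers":1}
    - {"tx":0,"ty":0,"tz":0,"spin":0,"fingers":1}
    - {"tx":0,"ty":0,"tz":0,"spin":0,"fingers":1}
    - {"tx":0,"ty":0,"tz":0,"spin":0,"fingers":1}
    - {"tx":0,"ty":0,"tz":0,"spin":0,"fingers":1}
    - {"tx":0,"ty":0,"tz":0,"spin":0,"fingers":1}
    - {"tx":0,"ty":0,"tz":0,"spin":0,"fingers":1}

```text
t: 29.27
tool_pos: [0.6241, 0.1672, 0.0026]
ee_rot: [-0.137, 0.991, -0.0, -0.0]
wrist_force: [0.5, 0.2, 0.1]
width: 0.0497
grip_force: 30.0
```

Run:
```python
from look import *
s=arm.observe();p,y,M=tool(s);print((p*1e3).round(1),y,s["width"],s["grip_force"])
togo(s,535.4,-347.5,64.4)
```

```text
[624.1 167.2   2.6] 105.72408726233776 0.049672017998149125 29.999667406082153
togo tx,ty [ 224.8 -471.4] spin 41.32
```

drive_tool:
  rows:
    - {"tx":0,"ty":0,"tz":-0.01,"spin":0,"fingers":1}
    - {"tx":0,"ty":0,"tz":-0.022,"spin":0,"fingers":1}
    - {"tx":0,"ty":0,"tz":-0.03,"spin":0,"fingers":1}
    - {"tx":0,"ty":0,"tz":-0.03,"spin":0,"fingers":1}
    - {"tx":0.015,"ty":-0.0314,"tz":0,"spin":0,"fingers":1}
    - {"tx":0.015,"ty":-0.0314,"tz":0,"spin":0,"fingers":1}
    - {"tx":0.015,"ty":-0.0314,"tz":0,"spin":0,"fingers":1}
    - {"tx":0.015,"ty":-0.0314,"tz":0,"spin":0,"fingers":1}
    - {"tx":0.015,"ty":-0.0314,"tz":0,"spin":0,"fingers":1}
    - {"tx":0.015,"ty":-0.0314,"tz":0,"spin":0,"fingers":1}
    - {"tx":0.015,"ty":-0.0314,"tz":0,"spin":0,"fingers":1}
    - {"tx":0.015,"ty":-0.0314,"tz":0,"spin":0,"fingers":1}

```text
t: 30.27
tool_pos: [0.5753, -0.1089, 0.0946]
ee_rot: [-0.137, 0.991, -0.0, -0.001]
wrist_force: [0.6, -0.2, -3.3]
width: 0.0496
grip_force: 30.0
```

drive_tool:
  rows:
    - {"tx":0.015,"ty":-0.0314,"tz":0,"spin":0,"fingers":1}
    - {"tx":0.015,"ty":-0.0314,"tz":0,"spin":0,"fingers":1}
    - {"tx":0.015,"ty":-0.0314,"tz":0,"spin":0,"fingers":1}
    - {"tx":0.015,"ty":-0.0314,"tz":0,"spin":0,"fingers":1}
    - {"tx":0.015,"ty":-0.0314,"tz":0,"spin":0,"fingers":1}
    - {"tx":0.015,"ty":-0.0314,"tz":0,"spin":0,"fingers":1}
    - {"tx":0.015,"ty":-0.0314,"tz":0,"spin":0,"fingers":1}
    - {"tx":0,"ty":0,"tz":0,"spin":6.88,"fingers":1}
    - {"tx":0,"ty":0,"tz":0,"spin":6.88,"fingers":1}
    - {"tx":0,"ty":0,"tz":0,"spin":6.88,"fingers":1}
    - {"tx":0,"ty":0,"tz":0,"spin":6.88,"fingers":1}
    - {"tx":0,"ty":0,"tz":0,"spin":6.88,"fingers":1}

```text
t: 31.27
tool_pos: [0.5342, -0.3467, 0.0943]
ee_rot: [0.165, 0.986, 0.0, -0.001]
wrist_force: [-0.3, 0.3, -4.2]
width: 0.0496
grip_force: 30.0
```

drive_tool:
  rows:
    - {"tx":0,"ty":0,"tz":0,"spin":6.88,"fingers":1}
    - {"tx":0,"ty":0,"tz":0.02,"spin":0,"fingers":1}
    - {"tx":0,"ty":0,"tz":0.02,"spin":0,"fingers":1}
    - {"tx":0,"ty":0,"tz":0.015,"spin":0,"fingers":1}
    - {"tx":0,"ty":0,"tz":0.005,"spin":0,"fingers":1}
    - {"tx":0,"ty":0,"tz":0,"spin":0,"fingers":1}
    - {"tx":0,"ty":0,"tz":0,"spin":0,"fingers":1}
    - {"tx":0,"ty":0,"tz":0,"spin":0,"fingers":1}
    - {"tx":0,"ty":0,"tz":0,"spin":0,"fingers":1}

```text
t: 32.02
tool_pos: [0.536, -0.3473, 0.036]
ee_rot: [0.221, 0.975, -0.0, 0.001]
wrist_force: [-0.5, 0.2, -3.7]
width: 0.0497
grip_force: 30.0
```

Run:
```python
from look import *
s,c=look("w15")
togo(s,535.4,-347.5,64.4)
t=arm.camera("top");np.savez("t15.npz",**t);Pt=cloud(t)
levels(Pt,[(.022,.03)],[.573,-.163],.06);levels(Pt,[(.022,.03)],[.466,.361],.07)
z=s["tool_pos"][2];levels(Pt,[(z+.018,z+.026)],[.535,-.347],.09)
```

```text
t 32.02 p [ 536.  -347.3   36. ] yaw 64.44 q [ 0.9   0.89 -0.64  1.62  0.66  0.86  1.12] F [-0.5  0.2 -3.7]
togo tx,ty [ 0.5 -0.5] spin 0.04
0.022 897 [ 572.9 -161.9   63.3   62.1  -14.5] zmed 26.1
0.022 1371 [464.3 362.9 105.1  58.4 -20.4] zmed 26.6
0.05400141194826627 887 [ 527.2 -350.6  138.3   60.9  -38.5] zmed 57.1
```

View pics/w15.png

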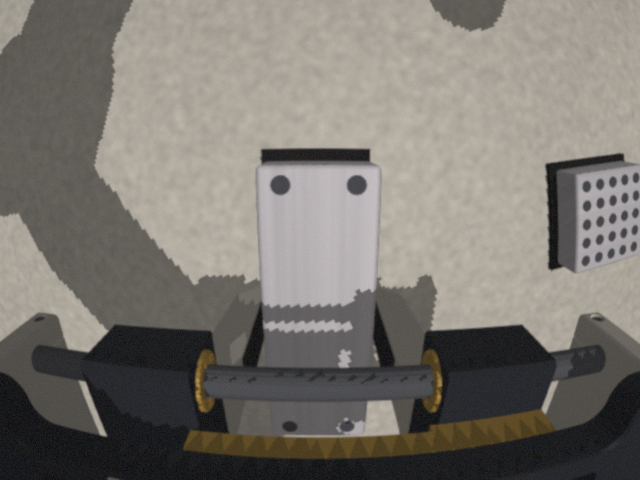

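The wrist view shows the stand over the long pad. The pad's front edge runs from 262 to 370 at row 149, and the stand's front edge from 258 to 379 at row 165. I'll lower and re-measure.

drive_tool:
  rows:
    - {"tx":0.0003,"ty":-0.0004,"tz":0.012,"spin":0,"fingers":1}
    - {"tx":0,"ty":0,"tz":0.009,"spin":0,"fingers":1}
    - {"tx":0,"ty":0,"tz":0.004,"spin":0,"fingers":1}
    - {"tx":0,"ty":0,"tz":0.001,"spin":0,"fingers":1}
    - {"tx":0,"ty":0,"tz":0,"spin":0,"fingers":1}
    - {"tx":0,"ty":0,"tz":0,"spin":0,"fingers":1}
    - {"tx":0,"ty":0,"tz":0,"spin":0,"fingers":1}
    - {"tx":0,"ty":0,"tz":0,"spin":0,"fingers":1}
    - {"tx":0,"ty":0,"tz":0,"spin":0,"fingers":1}
    - {"tx":0,"ty":0,"tz":0,"spin":0,"fingers":1}

```text
t: 32.95
tool_pos: [0.5348, -0.3473, 0.0089]
ee_rot: [0.221, 0.975, -0.0, 0.0]
wrist_force: [-0.7, 0.8, -3.7]
width: 0.0501
grip_force: 30.0
```

```bash
cat > edges.py <<'E'
from look import *
def edges(n,s):
    c=dict(np.load(n+".npz"));p,y,M=tool(s);g=c["pixels"].max(2).astype(float)
    f=lambda uv,z:((onplane(c,uv,z,True)-p)@M*1e3)[:,:2]
    E=[];T=[]
    for u in range(270,366,6):
        k=np.where(g[120:200,u]<105)[0]
        if not len(k):continue
        v=120+k[0];E.append((u,v-.5));j=np.where(g[v:v+40,u]>145)[0]
        if len(j):T.append((u,v+j[0]-.5))
    zt=p[2]+.0214
    v0=int(np.median([e[1] for e in E]))+5
    L=[];
    for v in range(v0,v0+4):
        k=np.where(g[v,235:400]<105)[0];L.append((235+k[0]-.5,v,235+k[-1]+.5))
    L=np.array(L);l=f(L[:,:2],.004);r=f(L[:,[2,1]],.004)
    e=f(E,.004);t=f(T,zt)
    print("pad front x",np.median(e[:,0]).round(1),"slope deg",np.degrees(np.polyfit(e[:,1],e[:,0],1)[0]).round(2),"sides y",l[:,1].mean().round(1),r[:,1].mean().round(1))
    vt=int(np.median([q[1] for q in T]))
    S=[]
    for v in range(vt+15,vt+60,5):
        k=np.where(g[v,235:400]>150)[0] 
        row=g[v]; m=318
        a=m
        P=cloud(c,True)[v,235:400,2]; k=np.where(np.abs(P-zt)<.005)[0]; S.append((235+k[0]-.5,v,235+k[-1]+.5))
    S=np.array(S);l=f(S[:,:2],zt);r=f(S[:,[2,1]],zt)
    print("stand front x",np.median(t[:,0]).round(1),"slope",np.degrees(np.polyfit(t[:,1],t[:,0],1)[0]).round(2),"sides y",l[:,1].round(1),r[:,1].round(1))
E
python3 - <<'E'
from edges import *
s,c=look("w16");togo(s,535.4,-347.5,64.4);edges("w16",s)
E
```

```text
t 32.95 p [ 534.8 -347.3    8.9] yaw 64.44 q [ 0.88  0.92 -0.61  1.63  0.68  0.81  1.1 ] F [-0.7  0.8 -3.7]
togo tx,ty [-0.6  0.1] spin 0.04
pad front x 73.3 slope deg -0.08 sides y -30.9 26.8
stand front x 69.3 slope -0.1 sides y [-26.1 -25.8 -25.8 -25.9 -26.  -25.6 -25.7 -25.8 -25.9] [24.  23.6 23.7 23.7 23.8 23.5 23.6 23.6 23.7]
```

drive_tool:
  rows:
    - {"tx":0,"ty":-0.0008,"tz":0.001,"spin":0,"fingers":1}
    - {"tx":0,"ty":0,"tz":0.0008,"spin":0,"fingers":1}
    - {"tx":0,"ty":0,"tz":0,"spin":0,"fingers":1}
    - {"tx":0,"ty":0,"tz":0,"spin":0,"fingers":1}
    - {"tx":0,"ty":0,"tz":0,"spin":0,"fingers":1}
    - {"tx":0,"ty":0,"tz":0,"spin":0,"fingers":1}
    - {"tx":0,"ty":0,"tz":0,"spin":0,"fingers":1}

```text
t: 33.58
tool_pos: [0.5344, -0.348, 0.0069]
ee_rot: [0.221, 0.975, 0.0, 0.0]
wrist_force: [-0.1, 0.4, -4.5]
width: 0.0495
grip_force: 30.0
```

Run:
```python
from edges import *
s,c=look("w17");edges("w17",s)
```

```text
t 33.58 p [ 534.4 -348.     6.9] yaw 64.45 q [ 0.88  0.93 -0.61  1.63  0.69  0.81  1.1 ] F [-0.1  0.4 -4.5]
pad front x 73.3 slope deg -0.24 sides y -30.0 27.8
stand front x 69.3 slope -0.06 sides y [-26.1 -25.8 -25.8 -25.9 -26.  -25.6 -25.7 -25.8 -25.9] [24.  23.6 23.7 23.8 23.8 23.5 23.6 23.7 23.7]
```

Pad and stand are aligned (sides centred at −1.1 for both). I'll release, lift, and back off towards the middle so I can check all the parts.

drive_tool:
  rows:
    - {"tx":0,"ty":0,"tz":0.0004,"spin":0,"fingers":1}
    - {"tx":0,"ty":0,"tz":0,"spin":0,"fingers":1}
    - {"tx":0,"ty":0,"tz":0,"spin":0,"fingers":0.3}
    - {"tx":0,"ty":0,"tz":0,"spin":0,"fingers":-0.4}
    - {"tx":0,"ty":0,"tz":0,"spin":0,"fingers":-1}
    - {"tx":0,"ty":0,"tz":0,"spin":0,"fingers":-1}
    - {"tx":0,"ty":0,"tz":0,"spin":0,"fingers":-1}
    - {"tx":0,"ty":0,"tz":0,"spin":0,"fingers":-1}
    - {"tx":0,"ty":0,"tz":-0.01,"spin":0,"fingers":-1}
    - {"tx":0,"ty":0,"tz":-0.025,"spin":0,"fingers":-1}
    - {"tx":0,"ty":0,"tz":-0.035,"spin":0,"fingers":-1}
    - {"tx":0,"ty":0,"tz":-0.035,"spin":0,"fingers":-1}

```text
t: 34.63
tool_pos: [0.5338, -0.3476, 0.1126]
ee_rot: [0.221, 0.975, 0.0, -0.001]
wrist_force: [-0.4, -1.4, 0.6]
width: 0.0925
grip_force: 0.0
```

drive_tool:
  rows:
    - {"tx":0,"ty":-0.03,"tz":-0.03,"spin":0,"fingers":-1}
    - {"tx":0,"ty":-0.03,"tz":-0.03,"spin":0,"fingers":-1}
    - {"tx":0,"ty":-0.03,"tz":-0.02,"spin":0,"fingers":-1}
    - {"tx":0.02,"ty":-0.03,"tz":0,"spin":0,"fingers":-1}
    - {"tx":0.02,"ty":-0.03,"tz":0,"spin":0,"fingers":-1}
    - {"tx":0.02,"ty":-0.03,"tz":0,"spin":0,"fingers":-1}
    - {"tx":0,"ty":0,"tz":0,"spin":0,"fingers":-1}
    - {"tx":0,"ty":0,"tz":0,"spin":0,"fingers":-1}

```text
t: 35.3
tool_pos: [0.4, -0.486, 0.1908]
ee_rot: [0.224, 0.975, -0.001, -0.0]
wrist_force: [0.1, 0.4, 0.2]
width: 0.0928
grip_force: 0.0
```

Run:
```python
from look import *
s,c=look("w18")
t=arm.camera("top");np.savez("t18.npz",**t);P=cloud(t)
cv2.imwrite("pics/t18.png",cv2.resize(t["pixels"][90:330,80:540,::-1],(800,417),interpolation=cv2.INTER_CUBIC))
for n,xy,r in(("cap",[.573,-.163],.06),("oval",[.466,.361],.07),("stand",[.535,-.347],.09),("jar",[.404,.196],.04),("beaker",[.404,-.178],.04)):
    print(n);levels(P,[(.022,.031)] if n not in("jar","beaker") else [(.012,.08)],xy,r)
print("pads t0: sq 573.2 -163.1 -14; oval 465.6 361.2 -21; long 535.3 -346.4 -25.6; jar 403.9 195.9; beaker 403.7 -177.9")
```

```text
t 35.3 p [ 400.  -486.   190.8] yaw 64.1 q [ 1.27  0.71 -0.76  1.51  0.52  1.13  1.52] F [0.1 0.4 0.2]
cap
0.022 914 [ 572.9 -162.    63.5   62.1  -13.8] zmed 26.3
oval
0.022 1411 [464.  362.9 104.8  57.7 -20.2] zmed 26.7
stand
0.022 1672 [ 533.6 -345.2  140.3   50.7  -25.7] zmed 27.7
jar
0.012 583 [403.8 196.5  46.6  44.6 -61.8] zmed 61.6
beaker
0.012 398 [ 403.6 -178.1   50.4   48.9   89.6] zmed 52.2
pads t0: sq 573.2 -163.1 -14; oval 465.6 361.2 -21; long 535.3 -346.4 -25.6; jar 403.9 195.9; beaker 403.7 -177.9
```

View pics/t18.png

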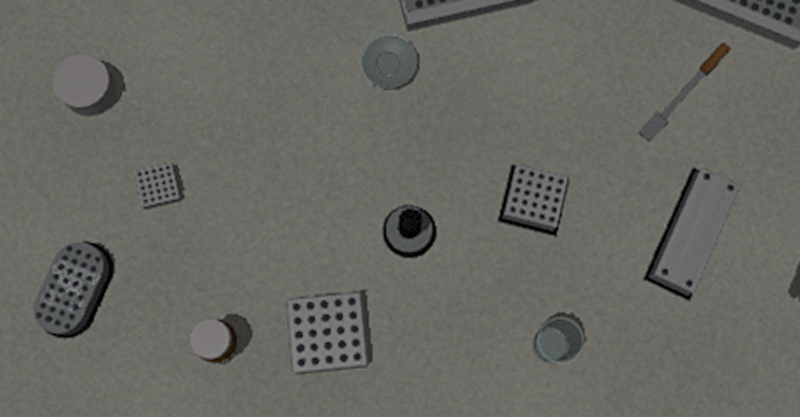

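The enhanced top view shows all four parts upright on their own pads: tamper (410,230), square plate (535,199), oval plate (73,288) and stand (692,232). The jar (213,340) and beaker (560,338) have not moved. The remaining offsets of about 1–2 mm all point the same way, as a view-calibration bias would, and the close-up wrist checks agree to about 1 mm.

```bash
python3 -c "
from rig import arm
print(arm.finish_job())"
```

```text
the job is handed in; nothing more can be done
None
```

The stack is apart: all four parts stand upright on their own pads, centred to about 1–2 mm by the cameras; the beaker and jar were not moved, and the job was handed in at about 35 s of the 128 s allowed.

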